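# Set and clamp the fence of a bread slicing board

## Task

Set the slicing board for the next loaf: slide the loose slotted metal fence along its slots until its wall meets the tip of the set screw on the small steel stop block - press it up so that the sprung tip yields a little, gently, without pushing it fully in - and then tighten the black clamp knob clockwise until it is firm, so that the fence stays clamped there, still touching the tip. Leave the bread, cup, knife and other things as they are.

Things in the scene. Friction and masses are not known exactly. Their poses are not given: they have to be found in the camera images.
- board: Fixed wooden slicing board (mm), 240 (own x) x 360 (own y) x 18. Origin: centre of underside; top at z = 18. Two 10 dia studs at own (x,y) = (-60,0), under the clamp knob, and (60,0), a guide bolt with a 22 dia cap, 15 high above the board top. The fence slides along the board's own y; the stop is on the +y side.
- fence: Loose slotted aluminium L, 0.5 to 1.2 kg: plate 160 (x) x 139 (y -64 to 75) x 6, wall along its +y edge 160 long, 10 thick, top at z = 52. Origin: plate underside, midway between its slots (x = -60 and 60, y -52 to 52, 13 wide), which sit over the studs with 1.5 play a side. Axes parallel to the board's. Starts loose, short of the stop; slides along +y against 2 to 7 N of friction.
- fence_grip (a point): Middle of the top edge of the fence's upright wall (own x = 0, y = 70, z = 52 in the fence frame). The wall is 10 thick along own y here and may be pinched from above, or pushed from its -y side.
- fence_face (a point): Point on the fence's +y face that meets the stop: fence frame (0, 75, 6).
- stop: Steel stop block fixed on the board, 44 (x) x 32 (y) x 13. Origin: middle of its -y face at board-top height; axes parallel to the board's. From that face a set screw with a 10 dia flat brass tip, axis 6.5 above the board, points to -y at the wall's middle; it sticks out 6 to 40, set differently each time and not measured: find the tip by feel or look. The tip is sprung: 4 N per mm, bottoms at 4.
- knob (a joint): Black bar knob of the clamp, rad: 0 fully loose, grows turning CLOCKWISE seen from above, end at 1.9. At 0 its bar lies along the board's own x. Starts at 0 to 0.4, loose. Draws the washer down 2 mm per rad: it meets the fence plate at about 0.7, is firmly tight from about 1.3, and stays where left. Turning takes about 0.15 N m, up to 0.3 when tight.
- knob_grip (a point): Point on the clamp knob's axis at the height to grip, 38 above the board top. The bar is 14 wide, 46 long, its top 14.5 above this point, its underside 19.5 below it (there a 14 dia neck goes on down). The knob stands on the board and does not move with the fence.
- washer: Square steel pressure washer 30 x 30 x 4 under the knob, around the stud: moves only up and down, presses the fence plate against the board when the knob is tightened. Origin: centre of its underside.
- loaf: Round crusty loaf, 170 dia x 95, on the table left of the board (mm). Leave alone. Origin: centre of its underside.
- loaf_b: Round crusty loaf, 160 dia x 90, on the table right of the board (mm). Leave alone. Origin: centre of its underside.
- bun: Small bread bun, 64 dia x 36, lying on the slicing board at its right (-y) end (mm). Leave alone. Origin: centre of its underside.
- cup: White paper cup with black lid, 82 dia x 110, on the table right of the board (mm). Leave alone. Origin: centre of its underside.
- knife: Bread knife with wooden handle, 320 long, lying flat beyond the board (mm). Leave alone. Origin: middle of its length, underside.
- jar: Jar with brass lid, 70 dia x 100, on the table left of the board (mm). Leave alone. Origin: centre of its underside.
Mind the look-alikes: they are no part of the job. There is more than one size of the fence; the job needs the smallest.

How it is judged:
By the outcome, as a careful person would: the job done as asked, in the order asked, and still so for the second after the job is handed in, with the robot touching nothing.
It also fails if it takes over 64 s, if anything falls off the work surface, if the arm or the gripper's body presses on something with over 40 N, if the wrist force passes 120 N, or if a joint passes its speed limit or range.

## Robot

A 7-joint arm with a two-finger parallel gripper is mounted at the origin on the work surface. World frame = base frame: x ahead of the robot, y to its left, z up, the work surface at z = 0. Lengths are in m, angles in degrees, forces in N, time in s.
With the tool pointing down it reaches from about 0.425 to 1.025 m from the base axis. Payload 9.4 kg.
Tool frame: the origin (TCP) lies at the very end of the fingers, on their centre line; the grasp point (between the pads) lies 19 mm behind it; y points along the fingers, z is the direction in which the jaws open and shut, and the axes are right-handed (so a half turn about y gives the same grasp; the last joint's range is limited). The gripper opens to 85 mm and grips with 20 to 120 N. Pads are 22 mm wide; open, the fingers measure 114 mm over their backs; the gripper's body (76 mm by 85 mm) begins 54 mm behind the grasp point. The pads swing forward as they close: fully open they stand 13 mm farther back than shut.
Start: joints at [-78.306, 34.337, -0.143, 91.639, 0.103, 54.024, -4.572], TCP at [0.201, 0.697, 0.208] pointing down, gripper open.
Joint ranges: [-147.43, 147.43], [-19.82, 112.94], [-74.19, 73.91], [6.32, 146.72], [-59.91, 239.91], [6.04, 106.73], [-150.56, 150.56]. Speed limits (degrees/s): [127.2, 127.2, 172.46, 172.46, 180, 180, 180].

## Interface

Orientations are given as [roll, pitch, yaw] about the fixed x, y, z axes, in that order (R = Rz(yaw) Ry(pitch) Rx(roll)).
In Python, from cell import env gives the robot as it stands.
- The arm moves only by the shell command python3 -m creep 'ROWS' [FORCE]. ROWS is JSON, a list of rows, each an object of numbers: "ax", "ay", "az": the turn, a rotation vector about the tool's x, y, z in degrees; "dx", "dy", "dz": the shift along the tool's x, y, z in mm; "fingers": the finger opening in mm, from 0 to 85.4. A call has 1 to 20 rows; each row is the pose to reach, as a shift and turn from the pose commanded when the call began, along the tool's axes at that moment; what a row does not reach only later rows make up. A row lasts 1/12 s, in which the tool goes at most 41.7 mm and 7.16 degrees, less where a joint would pass 70% of its speed; a pose out of reach is approached as far as the arm can. A call with a gripper value outside its range is refused whole. The fingers move at their own pace and stop on an object; FORCE is the grip in N (left out, the last holds). Time passes only in rows, so rows that repeat a pose let the fingers close. It gives the time, the measured TCP pose, the force and the opening at its end, in the units of the state.
- env.read_state(): the state, without advancing time (a new reading comes with each control period).
- env.get_image(name): name is "scene" or "top"; returns a dict with "image" (384x512x3 uint8, red, green, blue), "fx", "fy", "cx", "cy" (pixels), "position" and "attitude" of the camera in the world. Camera axes: x right, y down, z forward; pixel columns grow to the right and rows downward; lengths in m; the calibration is good to about 2 mm. A picture is of the moment at which its call begins. There is no depth.
- env.job_done(): hands the job in, once; it reports no verdict.
Trained networks look in a picture, given as the dict that the camera call returned (one of the last four; its "shot" number tells which), for a name from the list of things; names that differ only in an ending like _2 or _b are one class to them, and where a whole thing is asked for, a point or a joint stands for the part that bears it (a point fixed in the world has none). Each returns a list of dicts, best first, with "conf" (0 to 1); they miss things now and then, are a little off and sometimes report something else, mostly with a low value. They report only what shows in the picture. A call takes as long as a camera call. They do not tell look-alikes from the thing itself.
- env.cut_out(picture, name): "pixels" (384x512 bool, what is visible of it) and "uv" ([column, row] in pixels, amid what is visible of it).
The state is a dict: "clock": time; "joints": joint angles; "joint_velocities": joint speeds; "joint_torque": joint torques, N m; "ee_pos": TCP position; "tool_rot": TCP orientation; "contact_force": force on the tool from outside, world axes, zero at the start; "wrist_torque": the same for the moment, N m; "grip_width": finger opening in m.
Only numpy, scipy, OpenCV 4.12 (cv2) and the standard library are available. Lean on these libraries where they do the work, as an engineer would, in place of code of your own. Each camera call takes 0.05 s, during which the arm holds its last target.

## Working session

There is one attempt and no reset: what is moved stays moved. The work goes in short steps, Python scripts to look and compute and a shell command to move; the robot and the scene stay as the last step left them, time stands still between calls to the robot, and variables do not carry over. Pictures are saved under pics/ and viewed, and the job is handed in when it is done.

```bash
ls; mkdir -p pics
python3 - <<'E'
from cell import env
import cv2
s=env.read_state(); print(s)
for n in("scene","top"):
    p=env.get_image(n); cv2.imwrite(f"pics/{n}0.png",p["image"][:,:,::-1]); print({k:v for k,v in p.items() if k!="image"})
E
```

```text
pics
{'clock': 0.0, 'joints': array([-78.30798267,  34.38503964,  -0.14574419,  91.68385214,
         0.10370468,  54.02370929,  -4.57013898]), 'joint_velocities': array([ 0.00195529, -0.02557564, -0.05523616,  0.07437971, -0.08046518,
        0.06131667,  0.09499323]), 'joint_torque': array([ 3.06091197e-04, -7.76431203e+01,  1.56440455e+00, -2.58022642e+01,
        1.22751697e-02,  8.48270516e-03, -3.20984600e-05]), 'ee_pos': array([0.20076486, 0.69608692, 0.20719219]), 'tool_rot': array([-9.00920568e+01, -8.87968834e-03, -1.60808166e+01]), 'contact_force': array([ 0.80288975,  0.42886986, -0.52486844]), 'wrist_torque': array([ 0.0844404 , -0.004321  ,  0.00499533]), 'grip_width': 0.08547341881961175}
{'fx': 482.3556146196311, 'fy': 482.3556146196311, 'cx': 245.78394347779798, 'cy': 191.70251155831278, 'position': array([ 1.1026681 , -0.25788137,  1.20954699]), 'attitude': array([-148.32563978,   -0.75773708,   71.43034145]), 'shot': 1}
{'fx': 373.03224976511115, 'fy': 373.03224976511115, 'cx': 257.83214666003005, 'cy': 190.86366787989607, 'position': array([ 0.31604679, -0.02439519,  1.28516697]), 'attitude': array([-1.72326755e+02,  1.20360053e-01, -8.94679542e+01]), 'shot': 2}
```

View pics/scene0.png

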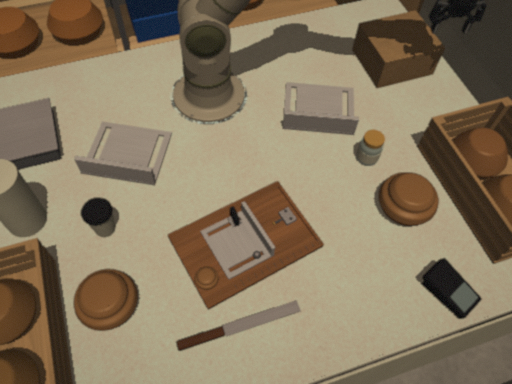

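View pics/top0.png

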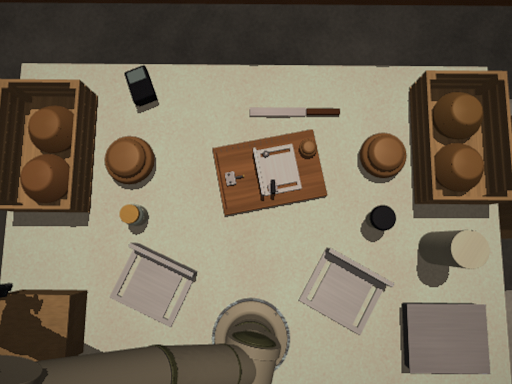

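Candidates for the fence in the top picture are (277,170), on the board over the studs, and two larger plates on the table at (152,285) and (345,290). The one on the board is the smallest and sits on the studs by the knob and stop, so it fits. I'll enlarge it to confirm.

```bash
cat > h.py <<'E'
import numpy as np, cv2
from scipy.spatial.transform import Rotation as Ro
def cam(p): return Ro.from_euler('xyz',p["attitude"],degrees=True).as_matrix(), np.array(p["position"])
def ray(p,uv,z):
    R,c=cam(p); d=R@np.array([(uv[0]-p["cx"])/p["fx"],(uv[1]-p["cy"])/p["fy"],1]); return c+d*(z-c[2])/d[2]
def proj(p,X):
    R,c=cam(p); q=(np.atleast_2d(X)-c)@R; return np.c_[q[:,0]/q[:,2]*p["fx"]+p["cx"],q[:,1]/q[:,2]*p["fy"]+p["cy"]]
def crop(p,u0,v0,u1,v1,f,fn):
    im=p["image"][v0:v1,u0:u1,::-1]; cv2.imwrite(fn,cv2.resize(im,None,fx=f,fy=f,interpolation=cv2.INTER_CUBIC))
E
python3 - <<'E'
from cell import env
from h import *
import pickle
ps={n:env.get_image(n) for n in("scene","top")}
pickle.dump(ps,open("p0.pkl","wb"))
crop(ps["top"],205,120,335,220,6,"pics/topc.png")
crop(ps["scene"],160,175,330,305,4.6,"pics/scenec.png")
for n,p in ps.items():
    for k in("board","stop","knob","fence","washer","bun"):
        print(n,k,[(round(d["conf"],2),np.round(d["uv"],1),int(d["pixels"].sum())) for d in env.cut_out(p,k)][:4])
    b=env.cut_out(p,"board")
    if b:
        m=b[0]["pixels"].astype(np.uint8); c=cv2.findContours(m,0,2)[0]; c=max(c,key=cv2.contourArea)
        h=cv2.convexHull(c); q=cv2.approxPolyDP(h,8,True)[:,0]; 
        print(q.tolist(),[np.round(ray(p,x,.018),4).tolist() for x in q])
E
```

```text
scene board [(0.59, array([256.9, 251.2]), 7027), (0.2, array([233.6, 213.2]), 126)]
scene stop [(0.69, array([285.6, 219.6]), 202), (0.48, array([107.3, 296.8]), 3038)]
scene knob [(0.63, array([233. , 212.2]), 131)]
scene fence [(0.85, array([319.9, 110.6]), 3299), (0.69, array([237.4, 243.3]), 2773), (0.6, array([127.4, 153.5]), 3957), (0.42, array([368.1, 148.6]), 784)]
scene washer [(0.49, array([230.4, 218.5]), 41)]
scene bun [(0.64, array([206. , 279.5]), 446)]
[[277, 181], [322, 245], [208, 308], [168, 234]] [[0.4042, 0.0904, 0.018], [0.6369, 0.1342, 0.018], [0.7081, -0.2093, 0.018], [0.4738, -0.2554, 0.018]]
top board [(0.69, array([257.4, 175.3]), 5111), (0.54, array([126.8, 159.6]), 1977)]
top stop []
top knob [(0.39, array([268.4, 185.1]), 56)]
top fence [(0.77, array([342.8, 288.7]), 3963), (0.59, array([279.6, 167.7]), 1536), (0.21, array([307.8, 146.1]), 231)]
top washer []
top bun [(0.74, array([289.7, 112.3]), 760), (0.5, array([303.8, 145.7]), 250)]
[[312, 130], [324, 195], [224, 214], [214, 147]] [[0.7036, -0.2079, 0.018], [0.4745, -0.2466, 0.018], [0.4063, 0.0941, 0.018], [0.6395, 0.134, 0.018]]
```

View pics/topc.png

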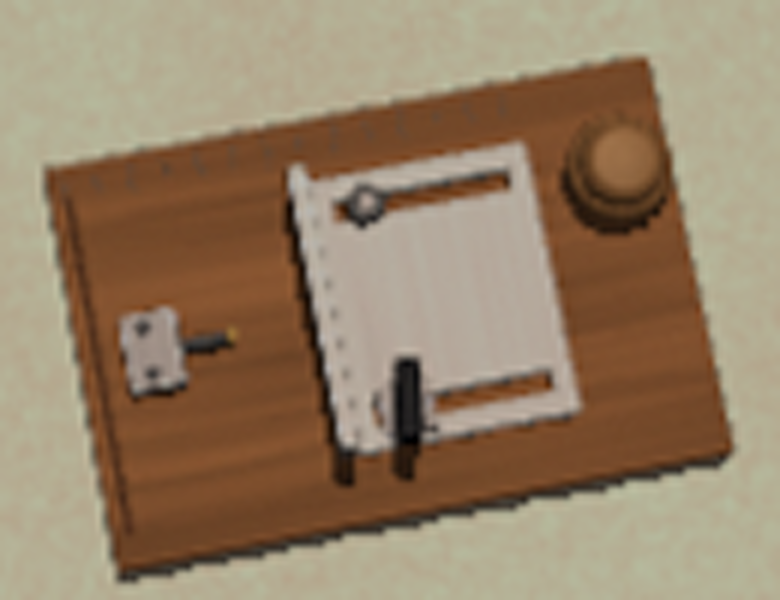

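View pics/scenec.png

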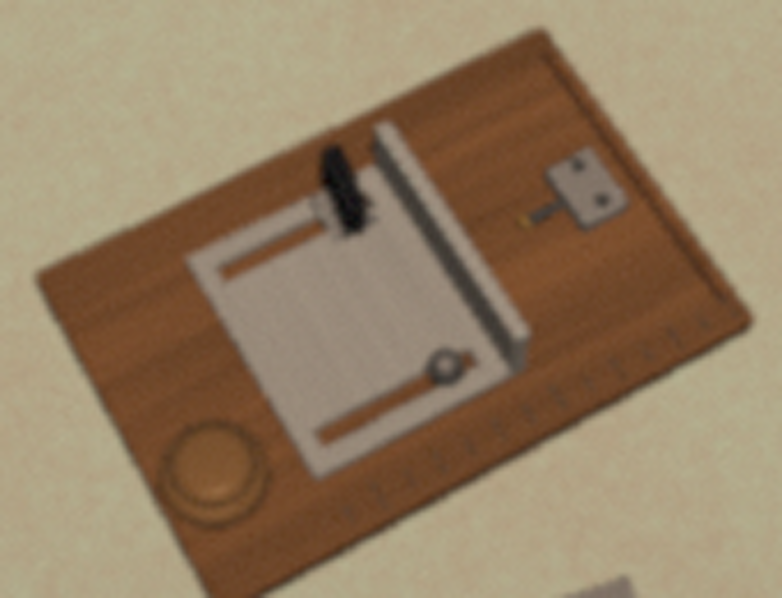

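Confirmed: the plate on the board has two slots over the knob stud (407,402) and the bolt (365,203), facing the stop with its brass tip at (236,333). The pixels are from the 6x top crop. Next I'll fit the board pose.

```bash
cat > fit.py <<'E'
import pickle; from h import *
from scipy.optimize import least_squares
ps=pickle.load(open("p0.pkl","rb"))
T=lambda u,v:np.array([205+(u+.5)/6-.5,120+(v+.5)/6-.5]); S=lambda u,v:np.array([160+(u+.5)/4.6-.5,175+(v+.5)/4.6-.5])
# board-frame pts
B=[("top",T(47,168),(.12,.18,.018)),("top",T(650,60),(.12,-.18,.018)),("top",T(733,450),(-.12,-.18,.018)),("top",T(119,570),(-.12,.18,.018)),
("top",T(407,400),(-.06,0,.0705)),("top",T(365,203),(.06,0,.033)),
("scene",S(543,28),(-.12,.18,.018)),("scene",S(750,320),(.12,.18,.018)),("scene",S(38,275),(-.12,-.18,.018)),
("scene",S(343,190),(-.06,0,.0705)),("scene",S(446,364),(.06,0,.033))]
def W(b,X): 
    c,s=np.cos(b[2]),np.sin(b[2]); X=np.array(X); return np.array([b[0]+c*X[0]-s*X[1],b[1]+s*X[0]+c*X[1],X[2]])
f=lambda b:np.concatenate([(proj(ps[n],W(b,X))[0]-uv) for n,uv,X in B])
r=least_squares(f,[.556,-.056,.18],loss="soft_l1"); b=r.x
print(b[:2],np.degrees(b[2])); print(np.round(f(b).reshape(-1,2),1).tolist())
def L(w): d=np.array(w[:2])-b[:2]; c,s=np.cos(b[2]),np.sin(b[2]); return np.round([1e3*(c*d[0]+s*d[1]),1e3*(-s*d[0]+c*d[1])],1)
if __name__=="__main__":
    for nm,n,uv,z in [("tip","top",T(236,333),.0245),("tip","scene",S(520,221),.0245),("wall+y a","top",T(291,168),.070),("wall+y b","top",T(342,448),.070),
     ("wall+y a","scene",S(397,125),.07),("wall+y b","scene",S(530,322),.07),("wall-y a","top",T(306,165),.07),("wall-y b","top",T(358,443),.07),("stop c","top",T(154,350),.031),("plate -y","top",T(525,145),.024),("plate -y","top",T(580,408),.024),("plate -y","scene",S(188,257),.024),("plate -y","scene",S(317,477),.024)]:
        print(nm,n,L(ray(ps[n],uv,z)))
    for X in [(-.06,0,.056),(0,.02,.07)]: print(X,W(b,X))
E
python3 fit.py
```

```text
[ 0.55562605 -0.05876854] 11.43995646653401
[[-0.6, -0.0], [0.1, -1.1], [0.9, 0.7], [-0.4, 0.6], [0.8, -0.4], [0.5, 0.1], [0.2, -0.5], [1.9, 0.3], [-1.1, -0.0], [0.3, -2.6], [0.1, 0.9]]
tip top [ 2.  88.2]
tip scene [-4.3 90.1]
wall+y a top [79.4 40.7]
wall+y b top [-80.1  42.8]
wall+y a scene [-76.4  45.1]
wall+y b scene [72.7 45.9]
wall-y a top [79.5 32.2]
wall-y b top [-79.1  33.6]
stop c top [ -0.  135.7]
plate -y top [ 78.8 -96.2]
plate -y top [-77.7 -96.1]
plate -y scene [-81.9 -95.1]
plate -y scene [ 77.9 -95.5]
(-0.06, 0, 0.056) [ 0.49681806 -0.07066899  0.056     ]
(0, 0.02, 0.07) [ 0.55165923 -0.03916588  0.07      ]
```

```bash
cat > go.py <<'E'
from cell import env
from fit import *
from scipy.spatial.transform import Rotation as Ro
def rel(world,yaw):
    s=env.read_state(); R=Ro.from_euler('xyz',s["tool_rot"],degrees=True)
    d=R.inv().apply(np.array(world)-s["ee_pos"])*1e3
    t=(R.inv()*Ro.from_euler('xyz',[-90,0,yaw],degrees=True)).as_rotvec(degrees=True)
    print("d mm",np.round(d,1),"a",np.round(t,2)); return d,t
def st():
    s=env.read_state(); print(round(s["clock"],2),np.round(s["ee_pos"],4),np.round(s["tool_rot"],2),"F",np.round(s["contact_force"],2),"M",np.round(s["wrist_torque"],2),"w",round(s["grip_width"],4),"board",L(s["ee_pos"]), "j",np.round(s["joints"],0))
    return s
E
python3 -c "
from go import *
rel(W(b,(0,.0385,.12)),11.44)"
```

```text
[ 0.55562605 -0.05876854] 11.43995646653401
[[-0.6, -0.0], [0.1, -1.1], [0.9, 0.7], [-0.4, 0.6], [0.8, -0.4], [0.5, 0.1], [0.2, -0.5], [1.9, 0.3], [-1.1, -0.0], [0.3, -2.6], [0.1, 0.9]]
d mm [ 532.3   88.1 -593.4] a [ -0.   -27.53   0.  ]
```

```bash
R='{"dx":532,"dy":0,"dz":-593,"ay":-27.5,"fingers":50}'; python3 -m creep '[{"dx":532,"dy":0,"dz":-593,"ay":-27.5,"fingers":50},{"dx":532,"dy":0,"dz":-593,"ay":-27.5,"fingers":50},{"dx":532,"dy":0,"dz":-593,"ay":-27.5,"fingers":50},{"dx":532,"dy":0,"dz":-593,"ay":-27.5,"fingers":50},{"dx":532,"dy":0,"dz":-593,"ay":-27.5,"fingers":50},{"dx":532,"dy":0,"dz":-593,"ay":-27.5,"fingers":50},{"dx":532,"dy":0,"dz":-593,"ay":-27.5,"fingers":50},{"dx":532,"dy":0,"dz":-593,"ay":-27.5,"fingers":50},{"dx":532,"dy":0,"dz":-593,"ay":-27.5,"fingers":50},{"dx":532,"dy":0,"dz":-593,"ay":-27.5,"fingers":50},{"dx":532,"dy":0,"dz":-593,"ay":-27.5,"fingers":50},{"dx":532,"dy":0,"dz":-593,"ay":-27.5,"fingers":50},{"dx":532,"dy":0,"dz":-593,"ay":-27.5,"fingers":50},{"dx":532,"dy":0,"dz":-593,"ay":-27.5,"fingers":50},{"dx":532,"dy":0,"dz":-593,"ay":-27.5,"fingers":50},{"dx":532,"dy":0,"dz":-593,"ay":-27.5,"fingers":50},{"dx":532,"dy":0,"dz":-593,"ay":-27.5,"fingers":50},{"dx":532,"dy":0,"dz":-593,"ay":-27.5,"fingers":50},{"dx":532,"dy":0,"dz":-593,"ay":-27.5,"fingers":50},{"dx":532,"dy":0,"dz":-593,"ay":-27.5,"fingers":50}]'; python3 -c "
from go import *
st();rel(W(b,(0,.0385,.10)),11.44)"
```

```text
[ 0.55562605 -0.05876854] 11.43995646653401
[[-0.6, -0.0], [0.1, -1.1], [0.9, 0.7], [-0.4, 0.6], [0.8, -0.4], [0.5, 0.1], [0.2, -0.5], [1.9, 0.3], [-1.1, -0.0], [0.3, -2.6], [0.1, 0.9]]
0.9 [0.2009 0.6966 0.2081] [-90.    -0.   -16.09] F [-0.34  0.8  -0.52] M [-0.07  0.04 -0.03] w 0.0854 board [-197.8  810.7] j [-78.  34.  -0.  92.   0.  54.  -5.]
d mm [ 532.3  108.1 -593.4] a [ -0.   -27.53   0.  ]schema error: expected keys ax, ay, az, dx, dy, dz, fingers
```

```bash
python3 -m creep '[{"ax":0,"ay":-27.5,"az":0,"dx":532,"dy":0,"dz":-593,"fingers":50},{"ax":0,"ay":-27.5,"az":0,"dx":532,"dy":0,"dz":-593,"fingers":50},{"ax":0,"ay":-27.5,"az":0,"dx":532,"dy":0,"dz":-593,"fingers":50},{"ax":0,"ay":-27.5,"az":0,"dx":532,"dy":0,"dz":-593,"fingers":50},{"ax":0,"ay":-27.5,"az":0,"dx":532,"dy":0,"dz":-593,"fingers":50},{"ax":0,"ay":-27.5,"az":0,"dx":532,"dy":0,"dz":-593,"fingers":50},{"ax":0,"ay":-27.5,"az":0,"dx":532,"dy":0,"dz":-593,"fingers":50},{"ax":0,"ay":-27.5,"az":0,"dx":532,"dy":0,"dz":-593,"fingers":50},{"ax":0,"ay":-27.5,"az":0,"dx":532,"dy":0,"dz":-593,"fingers":50},{"ax":0,"ay":-27.5,"az":0,"dx":532,"dy":0,"dz":-593,"fingers":50},{"ax":0,"ay":-27.5,"az":0,"dx":532,"dy":0,"dz":-593,"fingers":50},{"ax":0,"ay":-27.5,"az":0,"dx":532,"dy":0,"dz":-593,"fingers":50},{"ax":0,"ay":-27.5,"az":0,"dx":532,"dy":0,"dz":-593,"fingers":50},{"ax":0,"ay":-27.5,"az":0,"dx":532,"dy":0,"dz":-593,"fingers":50},{"ax":0,"ay":-27.5,"az":0,"dx":532,"dy":0,"dz":-593,"fingers":50},{"ax":0,"ay":-27.5,"az":0,"dx":532,"dy":0,"dz":-593,"fingers":50},{"ax":0,"ay":-27.5,"az":0,"dx":532,"dy":0,"dz":-593,"fingers":50},{"ax":0,"ay":-27.5,"az":0,"dx":532,"dy":0,"dz":-593,"fingers":50},{"ax":0,"ay":-27.5,"az":0,"dx":532,"dy":0,"dz":-593,"fingers":50},{"ax":0,"ay":-27.5,"az":0,"dx":532,"dy":0,"dz":-593,"fingers":50}]' 20;sed -i 's/^print(b\[:2.*$//' fit.py; python3 -c "
from go import *
st();rel(W(b,(0,.0385,.10)),11.44)"
```

```text
clock: 2.57
ee_pos: [0.5504, -0.0286, 0.2084]
tool_rot: [-90.2, -0.1, 10.9]
contact_force: [0.3, -0.6, -0.5]
grip_width: 0.0497
2.57 [ 0.5504 -0.0286  0.2084] [-90.2   -0.1   10.92] F [ 0.29 -0.59 -0.54] M [ 0.01 -0.04  0.  ] w 0.0497 board [ 0.9 30.6] j [ -1.  22.  -3. 115.   2.  43.  96.]
d mm [ -1.1 108.3   8.3] a [ 0.2  -0.52  0.1 ]
```

```bash
python3 -m creep '[{"ax":0,"ay":0,"az":0,"dx":0,"dy":40,"dz":0,"fingers":50},{"ax":0,"ay":0,"az":0,"dx":0,"dy":80,"dz":0,"fingers":50},{"ax":0,"ay":0,"az":0,"dx":0,"dy":110,"dz":0,"fingers":50},{"ax":0,"ay":0,"az":0,"dx":0,"dy":110,"dz":0,"fingers":50},{"ax":0,"ay":0,"az":0,"dx":0,"dy":110,"dz":0,"fingers":50}]'
python3 - <<'E'
from go import *
st();rel(W(b,(0,.0385,.042)),11.44)
p=env.get_image("scene"); crop(p,160,150,330,290,4.6,"pics/s1.png")
p=env.get_image("top"); crop(p,205,120,335,220,6,"pics/t1.png")
E
```

```text
clock: 2.98
ee_pos: [0.547, -0.0204, 0.0974]
tool_rot: [-90.0, 0.2, 11.4]
contact_force: [-0.1, 0.5, 1.6]
grip_width: 0.0497
2.98 [ 0.547  -0.0204  0.0974] [-89.97   0.18  11.42] F [-0.07  0.52  1.63] M [-0.01 -0.01  0.01] w 0.0497 board [-0.8 39.3] j [ -2.  31.  -3. 120.   3.  29.  95.]
d mm [ 1.  55.4 -0.8] a [-0.03 -0.02 -0.18]
```

View pics/s1.png

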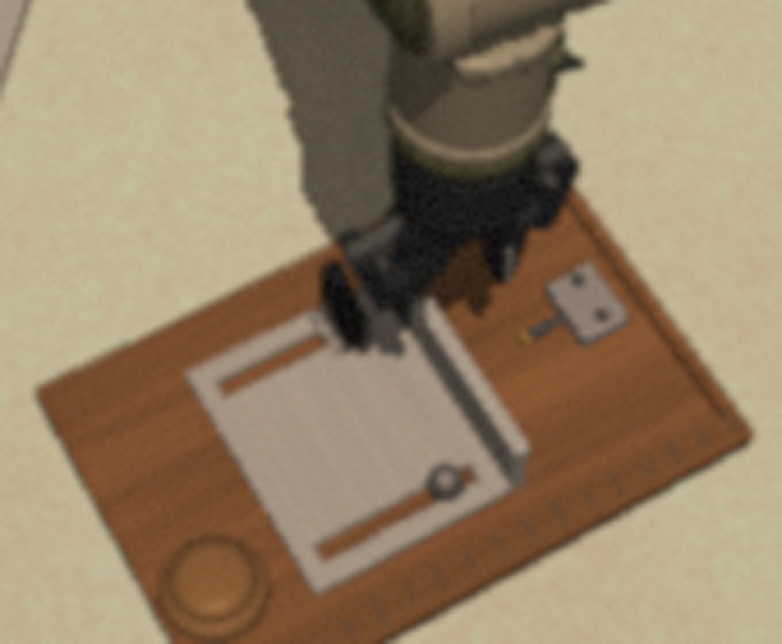

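The fingers straddle the wall: one is near (510,260), the other near the knob at (350,290). The stop and tip at (525,335) are clear. Now I'll go down.

```bash
python3 -m creep '[{"ax":0,"ay":0,"az":0,"dx":0,"dy":20,"dz":0,"fingers":50},{"ax":0,"ay":0,"az":0,"dx":0,"dy":40,"dz":0,"fingers":50},{"ax":0,"ay":0,"az":0,"dx":0,"dy":50,"dz":0,"fingers":50},{"ax":0,"ay":0,"az":0,"dx":0,"dy":55,"dz":0,"fingers":50},{"ax":0,"ay":0,"az":0,"dx":0,"dy":55,"dz":0,"fingers":50}]'; python3 -c "
from go import *
st()"
```

```text
clock: 3.5
ee_pos: [0.5481, -0.0205, 0.0435]
tool_rot: [-90.0, -0.0, 11.4]
contact_force: [0.0, 0.7, 0.7]
grip_width: 0.0503
3.5 [ 0.5481 -0.0205  0.0435] [-9.001e+01 -2.000e-02  1.142e+01] F [0.   0.66 0.67] M [-0.03  0.03 -0.01] w 0.0503 board [ 0.2 39. ] j [ -2.  36.  -2. 122.   4.  22.  94.]
```

```bash
python3 -m creep '[{"ax":0,"ay":0,"az":0,"dx":0,"dy":0,"dz":0,"fingers":30},{"ax":0,"ay":0,"az":0,"dx":0,"dy":0,"dz":0,"fingers":20},{"ax":0,"ay":0,"az":0,"dx":0,"dy":0,"dz":0,"fingers":13},{"ax":0,"ay":0,"az":0,"dx":0,"dy":0,"dz":0,"fingers":6},{"ax":0,"ay":0,"az":0,"dx":0,"dy":0,"dz":0,"fingers":6},{"ax":0,"ay":0,"az":0,"dx":0,"dy":0,"dz":0,"fingers":6},{"ax":0,"ay":0,"az":0,"dx":0,"dy":0,"dz":0,"fingers":6},{"ax":0,"ay":0,"az":0,"dx":0,"dy":0,"dz":0,"fingers":6}]' 25; python3 -c "
from go import *
st()"
```

```text
clock: 4.17
ee_pos: [0.5484, -0.0209, 0.044]
tool_rot: [-90.0, -0.1, 11.4]
contact_force: [0.3, -0.9, 7.8]
grip_width: 0.0089
4.17 [ 0.5484 -0.0209  0.044 ] [-9.003e+01 -8.000e-02  1.139e+01] F [ 0.25 -0.86  7.79] M [-0.27  0.12 -0.04] w 0.0089 board [ 0.4 38.5] j [ -2.  36.  -2. 122.   4.  22.  94.]
```

```bash
python3 -m creep '[{"ax":0,"ay":0,"az":0,"dx":0,"dy":0,"dz":0,"fingers":13},{"ax":0,"ay":0,"az":0,"dx":0,"dy":0,"dz":0,"fingers":13},{"ax":0,"ay":0,"az":0,"dx":0,"dy":0,"dz":0,"fingers":6},{"ax":0,"ay":0,"az":0,"dx":0,"dy":0,"dz":0,"fingers":6},{"ax":0,"ay":0,"az":0,"dx":0,"dy":0,"dz":0,"fingers":6}]' 25; python3 -c "
from go import *
st()"
```

```text
clock: 4.58
ee_pos: [0.5479, -0.0208, 0.0434]
tool_rot: [-90.0, -0.0, 11.4]
contact_force: [-1.3, -0.3, 6.2]
grip_width: 0.0089
4.58 [ 0.5479 -0.0208  0.0434] [-9.002e+01 -2.000e-02  1.140e+01] F [-1.31 -0.35  6.21] M [-0.27  0.08 -0.01] w 0.0089 board [-0.  38.7] j [ -2.  36.  -2. 122.   4.  22.  94.]
```

```bash
python3 -m creep '[{"ax":0,"ay":0,"az":0,"dx":0,"dy":-0.5,"dz":0,"fingers":6},{"ax":0,"ay":0,"az":0,"dx":0,"dy":-0.5,"dz":0,"fingers":6},{"ax":0,"ay":0,"az":0,"dx":0,"dy":-0.5,"dz":4,"fingers":6},{"ax":0,"ay":0,"az":0,"dx":0,"dy":-0.5,"dz":8,"fingers":6},{"ax":0,"ay":0,"az":0,"dx":0,"dy":-0.5,"dz":12,"fingers":6},{"ax":0,"ay":0,"az":0,"dx":0,"dy":-0.5,"dz":16,"fingers":6},{"ax":0,"ay":0,"az":0,"dx":0,"dy":-0.5,"dz":20,"fingers":6}]'; python3 -c "
from go import *
st()"; python3 -m creep '[{"ax":0,"ay":0,"az":0,"dx":0,"dy":0,"dz":4,"fingers":6},{"ax":0,"ay":0,"az":0,"dx":0,"dy":0,"dz":8,"fingers":6},{"ax":0,"ay":0,"az":0,"dx":0,"dy":0,"dz":12,"fingers":6},{"ax":0,"ay":0,"az":0,"dx":0,"dy":0,"dz":15,"fingers":6},{"ax":0,"ay":0,"az":0,"dx":0,"dy":0,"dz":15,"fingers":6}]'
python3 - <<'E'
from go import *
st()
p=env.get_image("scene"); crop(p,200,150,330,250,6,"pics/s2.png")
E
```

```text
clock: 5.17
ee_pos: [0.5435, -0.0005, 0.0435]
tool_rot: [-90.0, 0.0, 11.4]
contact_force: [0.8, -4.4, -3.4]
grip_width: 0.0085
5.17 [ 5.435e-01 -5.000e-04  4.350e-02] [-9.000e+01  3.000e-02  1.142e+01] F [ 0.84 -4.35 -3.38] M [-0.79 -0.17  0.03] w 0.0085 board [-0.3 59.5] j [ -5.  36.  -2. 123.   3.  21.  92.]
clock: 5.58
ee_pos: [0.5404, 0.0151, 0.0435]
tool_rot: [-90.0, 0.0, 11.5]
contact_force: [-0.4, 1.6, -3.7]
grip_width: 0.0092
5.58 [0.5404 0.0151 0.0435] [-8.996e+01  2.000e-02  1.150e+01] F [-0.36  1.59 -3.69] M [ 0.43  0.11 -0.02] w 0.0092 board [-0.3 75.4] j [ -6.  36.  -2. 123.   3.  21.  91.]
```

View pics/s2.png

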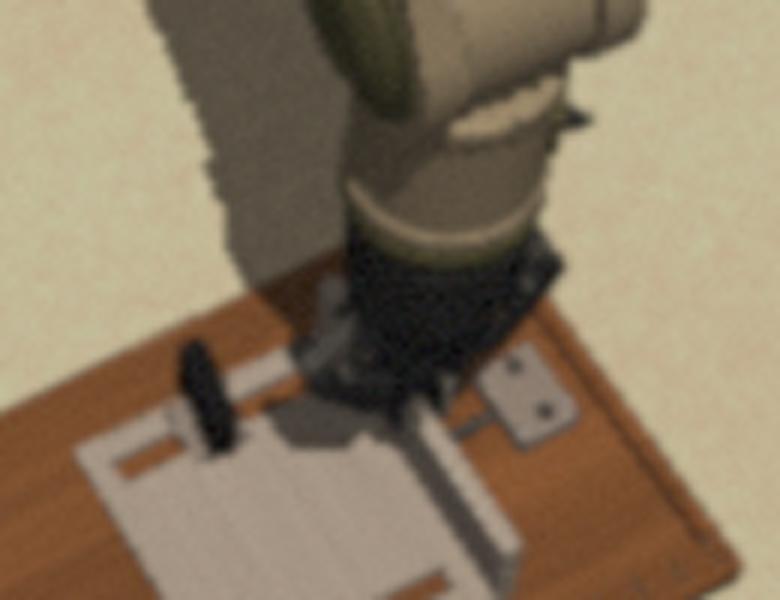

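```bash
python3 -m creep '[{"ax":0,"ay":0,"az":0,"dx":0,"dy":0.2,"dz":1,"fingers":6},{"ax":0,"ay":0,"az":0,"dx":0,"dy":0.2,"dz":2,"fingers":6},{"ax":0,"ay":0,"az":0,"dx":0,"dy":0.2,"dz":3,"fingers":6},{"ax":0,"ay":0,"az":0,"dx":0,"dy":0.2,"dz":4,"fingers":6},{"ax":0,"ay":0,"az":0,"dx":0,"dy":0.2,"dz":5,"fingers":6}]'; for i in 1 ; do python3 -c "
from go import *
st()"; done; python3 -m creep '[{"ax":0,"ay":0,"az":0,"dx":0,"dy":0,"dz":0.5,"fingers":6},{"ax":0,"ay":0,"az":0,"dx":0,"dy":0,"dz":1,"fingers":6}]';python3 -m creep '[{"ax":0,"ay":0,"az":0,"dx":0,"dy":0,"dz":0.5,"fingers":6},{"ax":0,"ay":0,"az":0,"dx":0,"dy":0,"dz":1,"fingers":6}]'; python3 -c "
from go import *
st()"
```

```text
clock: 6.05
ee_pos: [0.5401, 0.0182, 0.0435]
tool_rot: [-90.0, -0.0, 11.4]
contact_force: [0.4, -4.1, -1.1]
grip_width: 0.0086
6.05 [0.5401 0.0182 0.0435] [-9.003e+01 -2.000e-02  1.137e+01] F [ 0.36 -4.14 -1.06] M [-0.91 -0.12 -0.08] w 0.0086 board [ 0.  78.5] j [ -7.  36.  -2. 123.   3.  21.  91.]
clock: 6.22
ee_pos: [0.5399, 0.0194, 0.0435]
tool_rot: [-90.0, -0.0, 11.4]
contact_force: [1.1, -4.6, -0.1]
grip_width: 0.0088
clock: 6.38
ee_pos: [0.5396, 0.0205, 0.0435]
tool_rot: [-90.0, -0.0, 11.4]
contact_force: [0.6, -4.2, -2.1]
grip_width: 0.0087
6.38 [0.5396 0.0205 0.0435] [-9.001e+01 -2.000e-02  1.140e+01] F [ 0.61 -4.22 -2.12] M [-0.97 -0.16  0.01] w 0.0087 board [-0.  80.9] j [ -7.  36.  -2. 123.   3.  21.  91.]
```

Steady sliding friction is about 4.3 N, and I've felt no tip yet. I'll go on in small steps.

```bash
python3 -m creep '[{"ax":0,"ay":0,"az":0,"dx":0,"dy":0,"dz":0.5,"fingers":6},{"ax":0,"ay":0,"az":0,"dx":0,"dy":0,"dz":1,"fingers":6}]'|sed -n 2,4p
python3 -m creep '[{"ax":0,"ay":0,"az":0,"dx":0,"dy":0,"dz":0.5,"fingers":6},{"ax":0,"ay":0,"az":0,"dx":0,"dy":0,"dz":1,"fingers":6}]'|sed -n 2,4p
```

```text
ee_pos: [0.5393, 0.0215, 0.0435]
tool_rot: [-90.0, -0.0, 11.4]
contact_force: [0.6, -4.3, -1.6]
ee_pos: [0.5392, 0.0225, 0.0435]
tool_rot: [-90.0, -0.0, 11.4]
contact_force: [0.5, -4.3, -0.3]
```

```bash
python3 -m creep '[{"ax":0,"ay":0,"az":0,"dx":0,"dy":0,"dz":0.5,"fingers":6},{"ax":0,"ay":0,"az":0,"dx":0,"dy":0,"dz":1,"fingers":6}]'|sed -n 2,4p
```

```text
ee_pos: [0.5389, 0.0235, 0.0435]
tool_rot: [-90.0, -0.0, 11.4]
contact_force: [0.9, -5.2, -0.2]
```

```bash
python3 -m creep '[{"ax":0,"ay":0,"az":0,"dx":0,"dy":0,"dz":0.5,"fingers":6}]'|sed -n 2,4p
```

```text
ee_pos: [0.5388, 0.024, 0.0434]
tool_rot: [-90.0, -0.0, 11.4]
contact_force: [0.5, -5.8, -0.1]
```

```bash
python3 -m creep '[{"ax":0,"ay":0,"az":0,"dx":0,"dy":0,"dz":0.5,"fingers":6}]'|sed -n 2,4p
```

```text
ee_pos: [0.5387, 0.0245, 0.0434]
tool_rot: [-90.0, -0.0, 11.4]
contact_force: [1.2, -5.8, 0.1]
```

```bash
python3 -m creep '[{"ax":0,"ay":0,"az":0,"dx":0,"dy":0,"dz":0.5,"fingers":6}]'|sed -n 2,4p
```

```text
ee_pos: [0.5387, 0.0249, 0.0435]
tool_rot: [-90.0, -0.0, 11.4]
contact_force: [0.9, -5.8, -0.3]
```

```bash
python3 -m creep '[{"ax":0,"ay":0,"az":0,"dx":0,"dy":0,"dz":0.5,"fingers":6}]'|sed -n 2,4p
python3 - <<'E'
from go import *
st()
p=env.get_image("scene"); crop(p,200,150,330,250,6,"pics/s3.png")
E
```

```text
ee_pos: [0.5386, 0.0252, 0.0434]
tool_rot: [-90.0, -0.0, 11.4]
contact_force: [2.2, -7.0, -0.2]
7.22 [0.5386 0.0252 0.0434] [-9.002e+01 -1.000e-02  1.139e+01] F [ 2.19 -6.97 -0.25] M [-1.56 -0.33  0.03] w 0.0089 board [-0.  85.6] j [ -8.  36.  -1. 123.   3.  21.  90.]
```

View pics/s3.png

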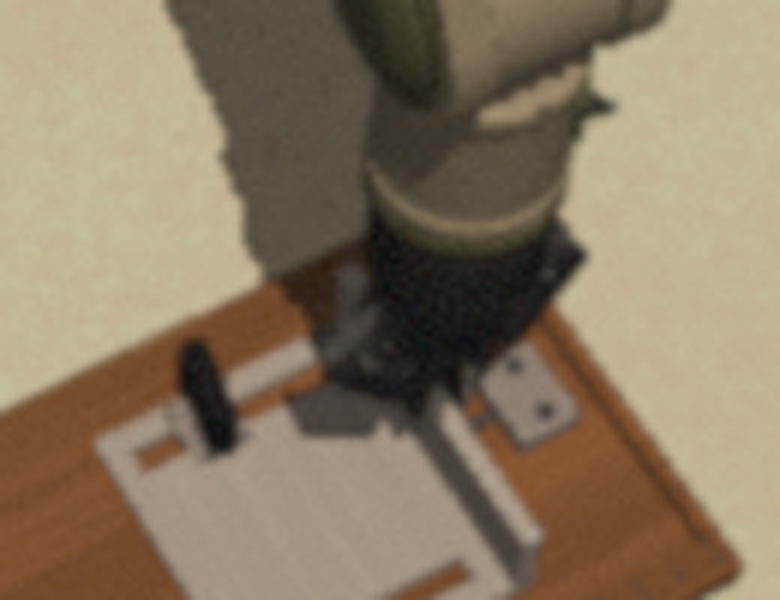

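```bash
python3 -m creep '[{"ax":0,"ay":0,"az":0,"dx":0,"dy":0,"dz":0.5,"fingers":6},{"ax":0,"ay":0,"az":0,"dx":0,"dy":0,"dz":0.5,"fingers":6}]'|sed -n 2,4p;  python3 -c "
from go import *
st()"
```

```text
ee_pos: [0.5385, 0.0254, 0.0434]
tool_rot: [-90.0, -0.0, 11.4]
contact_force: [1.9, -6.6, 0.3]
7.43 [0.5385 0.0254 0.0434] [-9.003e+01 -1.000e-02  1.138e+01] F [ 1.87 -6.6   0.34] M [-1.48 -0.31  0.04] w 0.009 board [-0.  85.9] j [ -8.  36.  -1. 123.   3.  21.  90.]
```

```bash
python3 -m creep '[{"ax":0,"ay":0,"az":0,"dx":0,"dy":0,"dz":0.4,"fingers":6},{"ax":0,"ay":0,"az":0,"dx":0,"dy":0,"dz":0.8,"fingers":6}]'|sed -n 2,4p;  python3 -c "
from go import *
st()"
```

```text
ee_pos: [0.5385, 0.0258, 0.0434]
tool_rot: [-90.1, -0.0, 11.4]
contact_force: [2.0, -8.5, -0.3]
7.6 [0.5385 0.0258 0.0434] [-9.006e+01 -1.000e-02  1.136e+01] F [ 1.97 -8.51 -0.31] M [-2.01 -0.48 -0.01] w 0.0088 board [-0.1 86.3] j [ -8.  36.  -1. 123.   3.  21.  90.]
```

```bash
python3 -m creep '[{"ax":0,"ay":0,"az":0,"dx":0,"dy":0,"dz":0.4,"fingers":6},{"ax":0,"ay":0,"az":0,"dx":0,"dy":0,"dz":0.8,"fingers":6}]'|sed -n 2,4p;  python3 -c "
from go import *
st()"
```

```text
ee_pos: [0.5384, 0.0262, 0.0435]
tool_rot: [-90.1, -0.0, 11.3]
contact_force: [2.5, -10.3, -0.3]
7.77 [0.5384 0.0262 0.0435] [-9.007e+01 -1.000e-02  1.134e+01] F [  2.49 -10.25  -0.26] M [-2.11 -0.52 -0.01] w 0.0088 board [-0.1 86.7] j [ -8.  36.  -1. 123.   2.  21.  90.]
```

```bash
python3 -m creep '[{"ax":0,"ay":0,"az":0,"dx":0,"dy":0,"dz":0,"fingers":14},{"ax":0,"ay":0,"az":0,"dx":0,"dy":0,"dz":0,"fingers":20},{"ax":0,"ay":0,"az":0,"dx":0,"dy":0,"dz":0,"fingers":40},{"ax":0,"ay":0,"az":0,"dx":0,"dy":0,"dz":0,"fingers":40},{"ax":0,"ay":0,"az":0,"dx":0,"dy":0,"dz":0,"fingers":40}]'|sed -n 2,5p; python3 -m creep '[{"ax":0,"ay":0,"az":0,"dx":0,"dy":-20,"dz":0,"fingers":40},{"ax":0,"ay":0,"az":0,"dx":0,"dy":-50,"dz":0,"fingers":40},{"ax":0,"ay":0,"az":0,"dx":0,"dy":-80,"dz":0,"fingers":40},{"ax":0,"ay":0,"az":0,"dx":0,"dy":-110,"dz":0,"fingers":40},{"ax":0,"ay":0,"az":0,"dx":0,"dy":-110,"dz":0,"fingers":40}]'
python3 - <<'E'
from go import *
st()
p=env.get_image("scene"); crop(p,200,160,330,260,6,"pics/s4.png")
rel(W(b,(0,-.1,.15)),11.44)
E
```

```text
ee_pos: [0.538, 0.0282, 0.0434]
tool_rot: [-90.0, -0.0, 11.5]
contact_force: [-0.4, 1.0, 0.3]
grip_width: 0.0399
clock: 8.6
ee_pos: [0.5405, 0.028, 0.1584]
tool_rot: [-90.0, -0.4, 11.4]
contact_force: [0.1, 0.6, 0.1]
grip_width: 0.0401
8.6 [0.5405 0.028  0.1584] [-90.02  -0.43  11.41] F [0.09 0.55 0.09] M [ 0.04 -0.02  0.04] w 0.0401 board [ 2.4 88.1] j [ -7.  25.  -2. 119.   2.  35.  91.]
d mm [  -1.6    6.2 -188.2] a [ 0.01 -0.02  0.32]
```

View pics/s4.png

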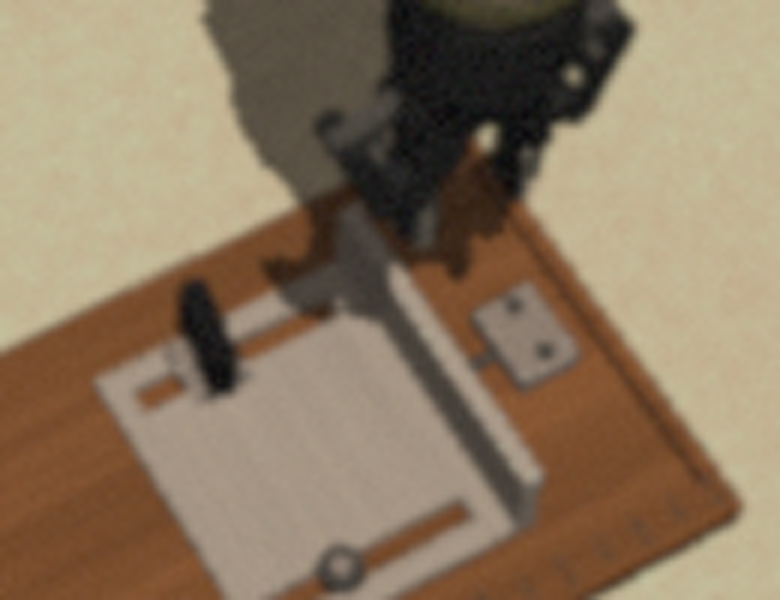

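The wall stands against the screw at (480,362); only the dark shank shows, and the brass tip is behind the wall. Next is the knob angle, by fitting the bar model to the dark pixels in the first pictures, since the knob hasn't been touched.

Run:
```python
from fit import *
import itertools
best=[]
msk={}
for n,(u0,v0,u1,v1) in {"top":(262,172,284,204),"scene":(222,196,250,232)}.items():
    g=ps[n]["image"].max(2).astype(float); m=np.zeros(g.shape,np.uint8); m[v0:v1,u0:u1]=(g[v0:v1,u0:u1]<60); msk[n]=m; print(n,m.sum())
def pred(p,c,q):
    a=b[2]-q; e=np.array([np.cos(a),np.sin(a)]);f=np.array([-e[1],e[0]])
    P=[[*(c+sx*.023*e+sy*.007*f),z] for sx in(-1,1) for sy in(-1,1) for z in(.0365,.0705)]
    uv=proj(p,np.array(P)); h=cv2.convexHull(((uv+.5)*16).astype(np.int32)[:,None])
    m=np.zeros((384,512),np.uint8); cv2.fillConvexPoly(m,h,1,shift=4); return m
c0=W(b,(-.06,0,0))[:2]
for n in ("scene","top"):
  res=[]
  for q in np.arange(-.2,.7,.05):
    r=max(((lambda M:(M&msk[n]).sum()/(M|msk[n]).sum())(pred(ps[n],c0+np.array([dx,dy]),q)),dx,dy) for dx in np.arange(-.006,.0061,.002) for dy in np.arange(-.006,.0061,.002))
    res.append((round(r[0],3),round(q,2),r[1],r[2]))
  print(n,sorted(res)[::-1][:5])
print(c0)
o=ps["scene"]["image"][190:240,215:265,::-1].copy(); m=msk["scene"][190:240,215:265]
o2=o.copy(); o2[m>0]=(0,0,255); M=pred(ps["scene"],c0,.2)[190:240,215:265]; o3=o.copy(); o3[M>0]=(0,255,0)
t=ps["top"]["image"][160:210,250:300,::-1].copy(); t2=t.copy(); t2[msk["top"][160:210,250:300]>0]=(0,0,255); t3=t.copy(); t3[pred(ps["top"],c0,.2)[160:210,250:300]>0]=(0,255,0)
cv2.imwrite("pics/k.png",cv2.resize(np.vstack([np.hstack([o,o2,o3]),np.hstack([t,t2,t3])]),None,fx=5,fy=5,interpolation=0))
```

```text
top 87
scene 103
scene [(np.float64(0.691), np.float64(0.3), np.float64(-0.002), np.float64(-0.002)), (np.float64(0.673), np.float64(0.25), np.float64(-0.006), np.float64(-0.002)), (np.float64(0.671), np.float64(0.35), np.float64(-0.002), np.float64(-0.002)), (np.float64(0.656), np.float64(0.2), np.float64(-0.006), np.float64(-0.004)), (np.float64(0.656), np.float64(0.15), np.float64(-0.002), np.float64(-0.002))]
top [(np.float64(0.621), np.float64(0.2), np.float64(-0.002), np.float64(0.002)), (np.float64(0.587), np.float64(0.3), np.float64(-0.006), np.float64(0.004)), (np.float64(0.587), np.float64(0.25), np.float64(-0.002), np.float64(0.002)), (np.float64(0.587), np.float64(0.15), np.float64(-0.004), np.float64(0.002)), (np.float64(0.582), np.float64(0.35), np.float64(-0.006), np.float64(0.004))]
[ 0.49681806 -0.07066899]
```

View pics/k.png

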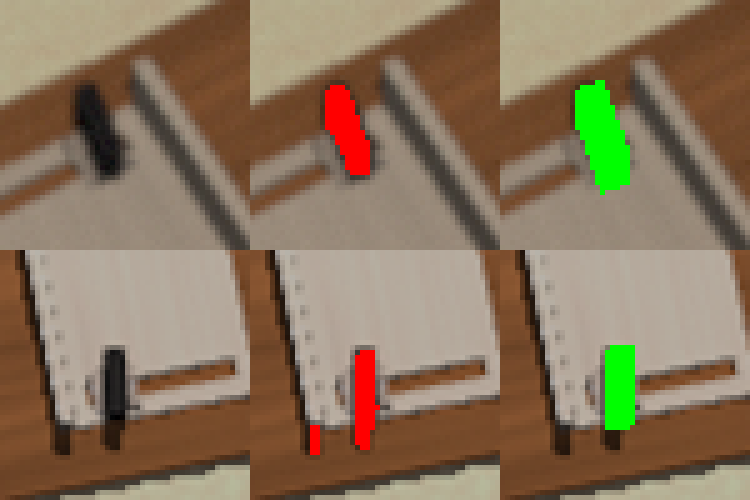

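```bash
python3 -c "
from go import *
rel([.4966,-.0705,.1584],0)"
```

```text
d mm [-61.7  -2.5 -88. ] a [-0.02 11.42  0.32]
```

```bash
python3 -m creep '[{"ax":0,"ay":6,"az":0,"dx":-20,"dy":0,"dz":-28,"fingers":40},{"ax":0,"ay":11.4,"az":0,"dx":-40,"dy":0,"dz":-56,"fingers":40},{"ax":0,"ay":11.4,"az":0,"dx":-61,"dy":0,"dz":-88,"fingers":40},{"ax":0,"ay":11.4,"az":0,"dx":-61,"dy":0,"dz":-88,"fingers":40},{"ax":0,"ay":11.4,"az":0,"dx":-61,"dy":0,"dz":-88,"fingers":40},{"ax":0,"ay":11.4,"az":0,"dx":-61,"dy":0,"dz":-88,"fingers":40}]'
python3 - <<'E'
from go import *
st();rel([.4966,-.0705,.040],0)
E
```

```text
clock: 9.15
ee_pos: [0.4956, -0.0705, 0.1528]
tool_rot: [-90.0, 0.0, 0.0]
contact_force: [0.1, 0.4, -0.9]
grip_width: 0.0402
9.15 [ 0.4956 -0.0705  0.1528] [-8.998e+01  4.000e-02  1.000e-02] F [ 0.08  0.41 -0.89] M [ 0.07 -0.03 -0.06] w 0.0402 board [-61.2   0.4] j [  1.  24.   1. 124.  -1.  32.  92.]
d mm [ 1.100e+00  1.128e+02 -1.000e-01] a [-0.02  0.01 -0.04]
```

Lower most of the way, then look.

```bash
python3 -m creep '[{"ax":0,"ay":0,"az":0,"dx":1,"dy":30,"dz":0,"fingers":40},{"ax":0,"ay":0,"az":0,"dx":1,"dy":60,"dz":0,"fingers":40},{"ax":0,"ay":0,"az":0,"dx":1,"dy":70,"dz":0,"fingers":40},{"ax":0,"ay":0,"az":0,"dx":1,"dy":70,"dz":0,"fingers":40}]'
python3 - <<'E'
from go import *
st()
p=env.get_image("scene"); crop(p,190,160,290,240,8,"pics/s5.png")
E
```

```text
clock: 9.48
ee_pos: [0.4955, -0.0693, 0.081]
tool_rot: [-90.0, 0.3, 0.1]
contact_force: [-0.4, 0.6, 1.0]
grip_width: 0.0398
9.48 [ 0.4955 -0.0693  0.081 ] [-89.96   0.28   0.15] F [-0.36  0.6   1.  ] M [ 0.01  0.05 -0.04] w 0.0398 board [-61.    1.6] j [  1.  31.   0. 127.  -1.  23.  92.]
```

View pics/s5.png

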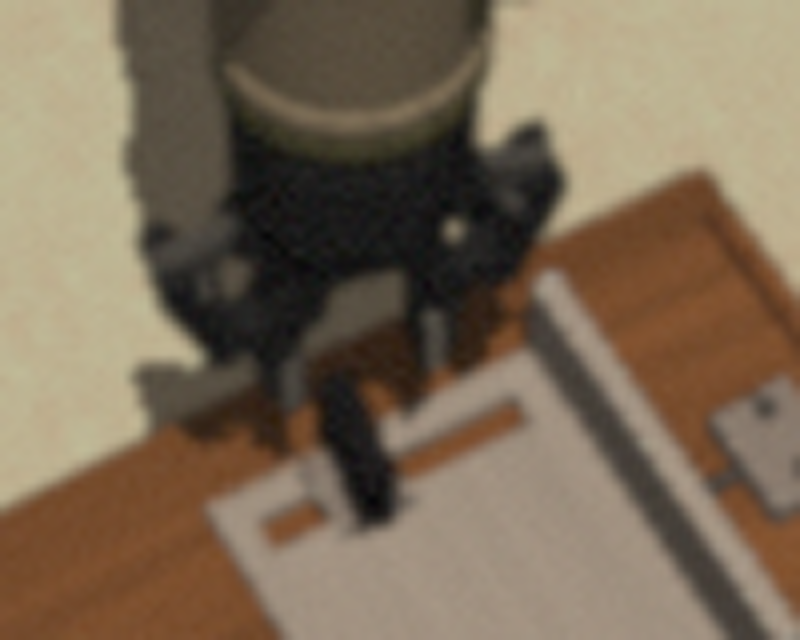

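The fingers at (290,390) and (433,350) sit on either side of the bar at (360,450), which is centred once they come down. I'll lower and close.

```bash
python3 -m creep '[{"ax":0,"ay":0,"az":0,"dx":0.5,"dy":15,"dz":0,"fingers":40},{"ax":0,"ay":0,"az":0,"dx":0.5,"dy":30,"dz":0,"fingers":40},{"ax":0,"ay":0,"az":0,"dx":0.5,"dy":42,"dz":-0.5,"fingers":40},{"ax":0,"ay":0,"az":0,"dx":0.5,"dy":42,"dz":-0.5,"fingers":40}]'
python3 -m creep '[{"ax":0,"ay":0,"az":0,"dx":0,"dy":0,"dz":0,"fingers":25},{"ax":0,"ay":0,"az":0,"dx":0,"dy":0,"dz":0,"fingers":18},{"ax":0,"ay":0,"az":0,"dx":0,"dy":0,"dz":0,"fingers":8},{"ax":0,"ay":0,"az":0,"dx":0,"dy":0,"dz":0,"fingers":8},{"ax":0,"ay":0,"az":0,"dx":0,"dy":0,"dz":0,"fingers":8},{"ax":0,"ay":0,"az":0,"dx":0,"dy":0,"dz":0,"fingers":8}]' 30; python3 -c "
from go import *
st()"
```

```text
clock: 9.87
ee_pos: [0.4973, -0.0708, 0.041]
tool_rot: [-90.0, 0.0, 0.1]
contact_force: [-0.1, -0.5, 1.0]
grip_width: 0.0398
clock: 10.37
ee_pos: [0.498, -0.0696, 0.0428]
tool_rot: [-89.9, -0.1, 0.1]
contact_force: [-1.1, 5.9, 3.9]
grip_width: 0.013
10.37 [ 0.498  -0.0696  0.0428] [-89.92  -0.11   0.14] F [-1.09  5.91  3.94] M [1.39 0.12 0.12] w 0.013 board [-58.7   0.8] j [  1.  35.   0. 128.  -1.  17.  92.]
```

```bash
python3 -m creep '[{"ax":0,"ay":0,"az":0,"dx":0,"dy":-0.7,"dz":1.2,"fingers":8},{"ax":0,"ay":0,"az":0,"dx":0,"dy":-0.7,"dz":1.2,"fingers":8},{"ax":0,"ay":5,"az":0,"dx":0,"dy":-0.7,"dz":1.2,"fingers":8},{"ax":0,"ay":10,"az":0,"dx":0,"dy":-0.7,"dz":1.2,"fingers":8},{"ax":0,"ay":15,"az":0,"dx":0,"dy":-0.7,"dz":1.2,"fingers":8},{"ax":0,"ay":20,"az":0,"dx":0,"dy":-0.7,"dz":1.2,"fingers":8},{"ax":0,"ay":20,"az":0,"dx":0,"dy":-0.7,"dz":1.2,"fingers":8}]' 50; python3 -c "
from go import *
st()"
```

```text
clock: 10.95
ee_pos: [0.4979, -0.0696, 0.0429]
tool_rot: [-90.0, -0.1, -20.2]
contact_force: [0.9, 4.4, 4.6]
grip_width: 0.0117
10.95 [ 0.4979 -0.0696  0.0429] [-8.995e+01 -8.000e-02 -2.018e+01] F [0.89 4.44 4.6 ] M [ 0.8  -0.07 -0.03] w 0.0117 board [-58.7   0.8] j [ -2.  35.   5. 128.  -9.  17.  81.]
```

```bash
python3 -m creep '[{"ax":0,"ay":0,"az":0,"dx":0,"dy":-0.5,"dz":0.8,"fingers":8},{"ax":0,"ay":5,"az":0,"dx":0,"dy":-0.5,"dz":0.8,"fingers":8},{"ax":0,"ay":10,"az":0,"dx":0,"dy":-0.5,"dz":0.8,"fingers":8},{"ax":0,"ay":15,"az":0,"dx":0,"dy":-0.5,"dz":0.8,"fingers":8},{"ax":0,"ay":20,"az":0,"dx":0,"dy":-0.5,"dz":0.8,"fingers":8},{"ax":0,"ay":20,"az":0,"dx":0,"dy":-0.5,"dz":0.8,"fingers":8}]' 50; python3 -c "
from go import *
st()"
```

```text
clock: 11.45
ee_pos: [0.4978, -0.0696, 0.0429]
tool_rot: [-90.0, -0.0, -40.1]
contact_force: [1.0, 0.8, 1.7]
grip_width: 0.0115
11.45 [ 0.4978 -0.0696  0.0429] [-8.999e+01 -5.000e-02 -4.006e+01] F [0.96 0.76 1.7 ] M [ 0.22 -0.24 -0.04] w 0.0115 board [-58.8   0.9] j [ -5.  35.   9. 128. -17.  17.  69.]
```

```bash
python3 -m creep '[{"ax":0,"ay":5,"az":0,"dx":0,"dy":0,"dz":0,"fingers":8},{"ax":0,"ay":10,"az":0,"dx":0,"dy":0,"dz":0,"fingers":8},{"ax":0,"ay":15,"az":0,"dx":0,"dy":0,"dz":0,"fingers":8},{"ax":0,"ay":20,"az":0,"dx":0,"dy":0,"dz":0,"fingers":8},{"ax":0,"ay":20,"az":0,"dx":0,"dy":0,"dz":0,"fingers":8}]' 50; python3 -c "
from go import *
st()"
```

```text
clock: 11.87
ee_pos: [0.4978, -0.0696, 0.0429]
tool_rot: [-90.0, -0.0, -59.9]
contact_force: [1.0, -0.0, 4.3]
grip_width: 0.0117
11.87 [ 0.4978 -0.0696  0.0429] [-8.998e+01 -4.000e-02 -5.994e+01] F [ 1.01 -0.03  4.33] M [ 0.06 -0.17  0.12] w 0.0117 board [-58.9   0.8] j [ -8.  36.  13. 129. -26.  18.  58.]
```

```bash
python3 -m creep '[{"ax":0,"ay":5,"az":0,"dx":0,"dy":0,"dz":0,"fingers":8},{"ax":0,"ay":10,"az":0,"dx":0,"dy":0,"dz":0,"fingers":8},{"ax":0,"ay":15,"az":0,"dx":0,"dy":0,"dz":0,"fingers":8},{"ax":0,"ay":15,"az":0,"dx":0,"dy":0,"dz":0,"fingers":8}]' 50; python3 -c "
from go import *
st()"; python3 -m creep '[{"ax":0,"ay":5,"az":0,"dx":0,"dy":0,"dz":0,"fingers":8},{"ax":0,"ay":9,"az":0,"dx":0,"dy":0,"dz":0,"fingers":8},{"ax":0,"ay":9,"az":0,"dx":0,"dy":0,"dz":0,"fingers":8}]' 50
python3 - <<'E'
from go import *
st()
p=env.get_image("scene"); crop(p,190,160,290,240,8,"pics/s6.png")
E
```

```text
clock: 12.2
ee_pos: [0.4977, -0.0696, 0.0429]
tool_rot: [-90.0, -0.0, -74.9]
contact_force: [1.2, 0.1, 5.0]
grip_width: 0.012
12.2 [ 0.4977 -0.0696  0.0429] [-8.998e+01 -3.000e-02 -7.488e+01] F [1.19 0.08 4.96] M [ 0.06 -0.1   0.23] w 0.012 board [-58.9   0.8] j [-10.  36.  17. 129. -32.  19.  49.]
clock: 12.45
ee_pos: [0.4977, -0.0696, 0.0429]
tool_rot: [-90.0, -0.0, -83.8]
contact_force: [2.0, -0.6, 5.5]
grip_width: 0.0117
12.45 [ 0.4977 -0.0696  0.0429] [-8.997e+01 -3.000e-02 -8.380e+01] F [ 2.   -0.6   5.49] M [-0.02 -0.18  0.26] w 0.0117 board [-58.9   0.8] j [-11.  36.  19. 129. -35.  20.  44.]
```

View pics/s6.png

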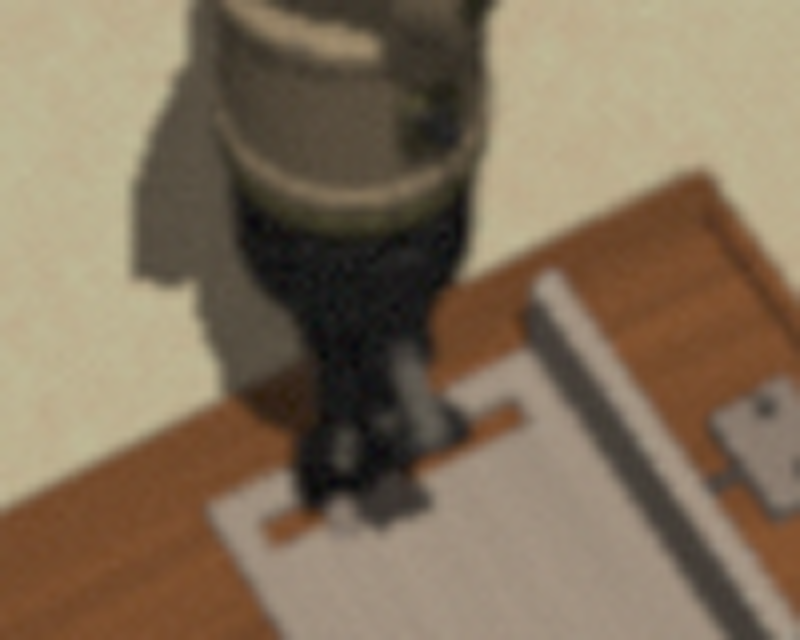

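Resistance rose from 0.12 to 0.26 N m (tight), and the fence is unmoved: the wall's top corner is still at (550,275) and the screw at (722,480). Now I'll release and lift.

```bash
python3 -m creep '[{"ax":0,"ay":0,"az":0,"dx":0,"dy":0,"dz":0,"fingers":20},{"ax":0,"ay":0,"az":0,"dx":0,"dy":0,"dz":0,"fingers":40},{"ax":0,"ay":0,"az":0,"dx":0,"dy":0,"dz":0,"fingers":40},{"ax":0,"ay":0,"az":0,"dx":0,"dy":0,"dz":0,"fingers":40}]'; python3 -m creep '[{"ax":0,"ay":0,"az":0,"dx":0,"dy":-20,"dz":0,"fingers":40},{"ax":0,"ay":0,"az":0,"dx":0,"dy":-60,"dz":0,"fingers":40},{"ax":0,"ay":0,"az":0,"dx":0,"dy":-100,"dz":0,"fingers":40},{"ax":0,"ay":0,"az":0,"dx":0,"dy":-140,"dz":0,"fingers":40},{"ax":0,"ay":0,"az":0,"dx":0,"dy":-180,"dz":0,"fingers":40},{"ax":0,"ay":0,"az":0,"dx":0,"dy":-180,"dz":0,"fingers":40}]';python3 - <<'E'
from go import *
st()
p=env.get_image("scene"); crop(p,190,160,290,240,8,"pics/s7.png")
p=env.get_image("top"); crop(p,205,120,335,220,6,"pics/t7.png")
E
```

```text
clock: 12.83
ee_pos: [0.4971, -0.0694, 0.0425]
tool_rot: [-90.0, 0.0, -83.9]
contact_force: [0.1, -0.1, 1.2]
grip_width: 0.0401
clock: 13.33
ee_pos: [0.5001, -0.0706, 0.2286]
tool_rot: [-89.5, -0.0, -84.0]
contact_force: [2.1, -0.0, -0.1]
grip_width: 0.0399
13.33 [ 0.5001 -0.0706  0.2286] [-8.951e+01 -4.000e-02 -8.398e+01] F [ 2.06 -0.01 -0.07] M [-0.01 -0.06 -0.07] w 0.0399 board [-56.8  -0.6] j [-27.  21.  39. 121. -19.  44.  30.]
```

View pics/s7.png

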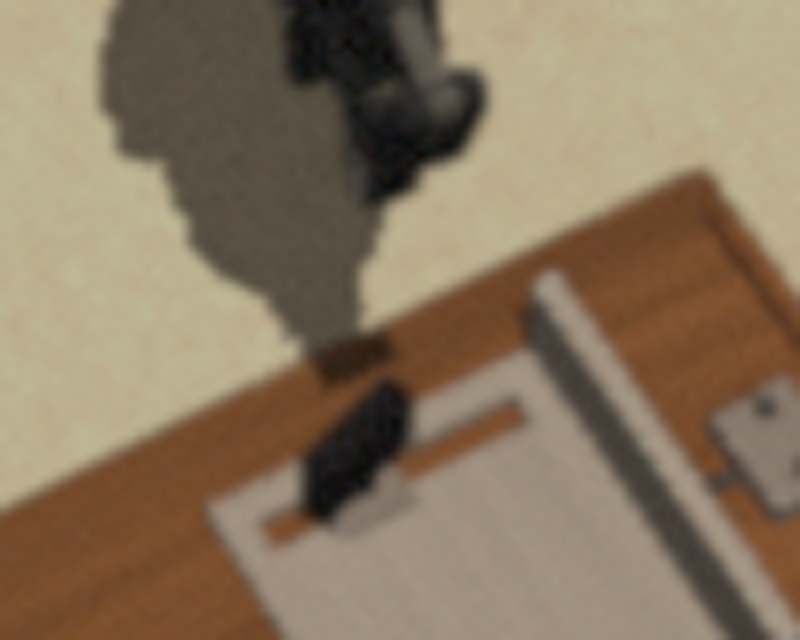

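View pics/t7.png

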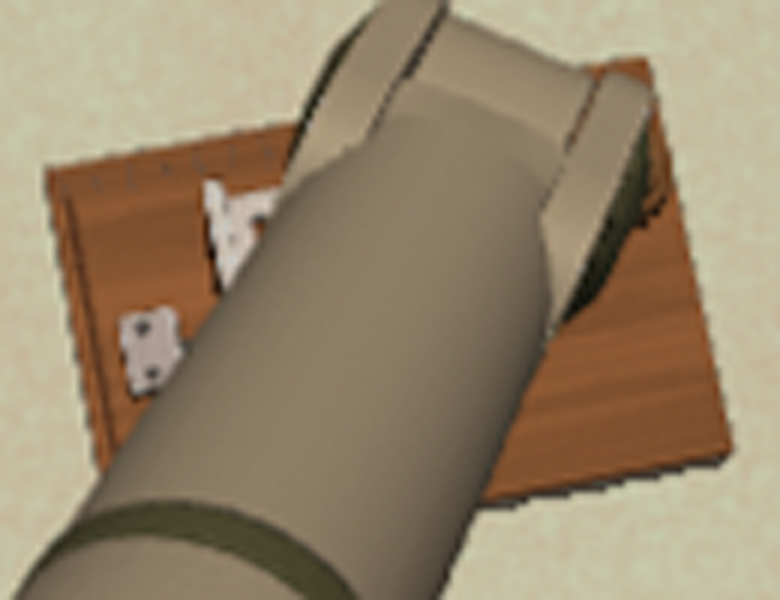

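Run:
```python
from go import *
p=env.get_image("scene")
g=p["image"].max(2).astype(float); m=np.zeros(g.shape,np.uint8); u0,v0,u1,v1=224,205,246,228
m[v0:v1,u0:u1]=g[v0:v1,u0:u1]<60
n,lab,sts,_=cv2.connectedComponentsWithStats(m); m=(lab==1+np.argmax(sts[1:,4])).astype(np.uint8); print(m.sum())
def pred(c,q):
    a=b[2]-q; e=np.array([np.cos(a),np.sin(a)]);f=np.array([-e[1],e[0]])
    P=[[*(c+sx*.023*e+sy*.007*f),z] for sx in(-1,1) for sy in(-1,1) for z in(.0365,.0705)]
    h=cv2.convexHull(((proj(p,np.array(P))+.5)*16).astype(np.int32)[:,None]); M=np.zeros((384,512),np.uint8); cv2.fillConvexPoly(M,h,1,shift=4); return M
c0=np.array([.4972,-.0696])
for q in np.arange(.9,2.0,.1):
    print(round(q,1),round(max((pred(c0+[dx,dy],q)&m).sum()/(pred(c0+[dx,dy],q)|m).sum() for dx in(-.004,-.002,0,.002) for dy in (-.004,-.002,0,.002)),3))
crop(p,190,160,330,265,5.7,"pics/s8.png")
```

```text
124
0.9 0.663
1.0 0.717
1.1 0.705
1.2 0.681
1.3 0.667
1.4 0.633
1.5 0.611
1.6 0.596
1.7 0.555
1.8 0.533
1.9 0.498
```

View pics/s8.png

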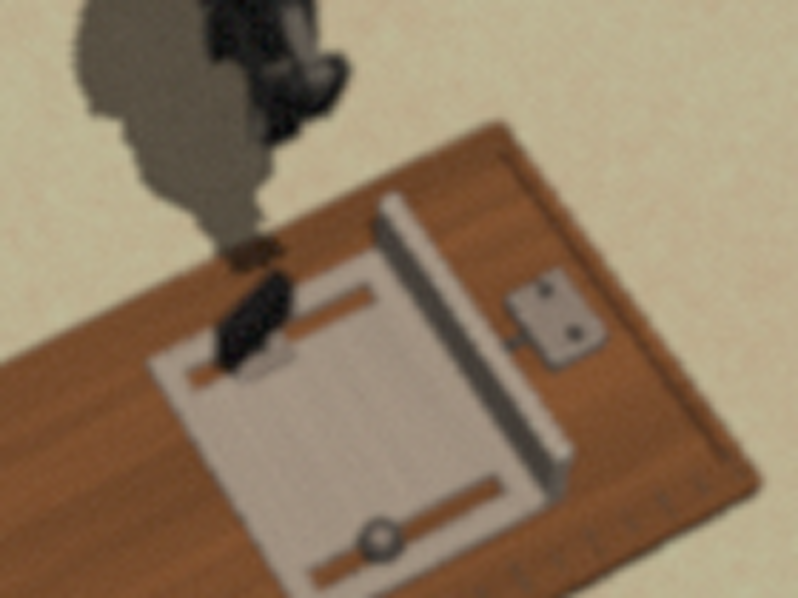

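Run:
```python
from go import *
p=env.get_image("scene")
def ang(q):
    a=b[2]-q; c=np.array([.4972,-.0696]); e=.023*np.array([np.cos(a),np.sin(a)])
    u=proj(p,np.array([[*(c-e),.0705],[*(c+e),.0705]])); d=u[1]-u[0]; return u.round(1).tolist(),round(np.degrees(np.arctan2(-d[1],d[0])),1)
for q in (0,.2,1.0,1.1,1.2,1.3,1.4,1.5,1.66,1.8): print(q,ang(q))
im=p["image"][200:235,218:253,::-1]
A=cv2.resize(im,None,fx=16,fy=16,interpolation=cv2.INTER_CUBIC); A=cv2.convertScaleAbs(A,alpha=1.8,beta=0)
cv2.imwrite("pics/s9.png",A)
```

```text
0 ([[230.8, 206.9], [239.1, 219.9]], np.float64(-57.2))
0.2 ([[232.3, 206.3], [237.5, 220.5]], np.float64(-69.7))
1.0 ([[238.9, 206.8], [230.9, 220.0]], np.float64(-121.2))
1.1 ([[239.6, 207.2], [230.1, 219.6]], np.float64(-127.2))
1.2 ([[240.3, 207.6], [229.4, 219.2]], np.float64(-133.1))
1.3 ([[240.9, 208.1], [228.8, 218.7]], np.float64(-138.9))
1.4 ([[241.5, 208.7], [228.2, 218.1]], np.float64(-144.4))
1.5 ([[242.0, 209.3], [227.7, 217.5]], np.float64(-149.9))
1.66 ([[242.6, 210.3], [227.1, 216.5]], np.float64(-158.3))
1.8 ([[243.1, 211.3], [226.7, 215.5]], np.float64(-165.5))
```

View pics/s9.png

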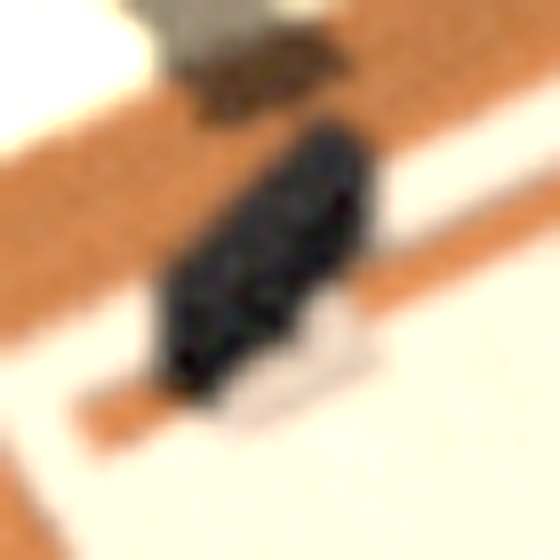

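The check disagrees with the tool angle. The bar's edges slope about 43° in the picture, which gives a knob angle of about 1.25–1.3 rather than 1.66, so the bar lagged in the pads. I'll regrip at the bar's angle with more force and turn further.

```bash
python3 -c "
from go import *
st();rel([.4975,-.0696,.040],-64)"; python3 -m creep '[{"ax":0,"ay":-7,"az":0,"dx":0,"dy":30,"dz":0,"fingers":40},{"ax":0,"ay":-14,"az":0,"dx":0,"dy":60,"dz":0,"fingers":40},{"ax":0,"ay":-20,"az":0,"dx":0,"dy":90,"dz":0,"fingers":40},{"ax":0,"ay":-20,"az":0,"dx":0,"dy":120,"dz":0,"fingers":40},{"ax":0,"ay":-20,"az":0,"dx":0,"dy":130,"dz":0,"fingers":40},{"ax":0,"ay":-20,"az":0,"dx":0,"dy":130,"dz":0,"fingers":40},{"ax":0,"ay":-20,"az":0,"dx":0,"dy":130,"dz":0,"fingers":40}]';python3 -c "
from go import *
st();rel([.4975,-.0696,.040],-64)"
```

```text
13.53 [ 0.4967 -0.0689  0.2219] [-9.007e+01  2.000e-02 -8.393e+01] F [-0.59  0.22 -1.03] M [ 0.05  0.06 -0.03] w 0.0399 board [-59.7   1.7] j [-27.  21.  39. 121. -19.  44.  30.]
d mm [  0.8 181.9   0.9] a [  0.06 -19.93  -0.04]
clock: 14.12
ee_pos: [0.4968, -0.0699, 0.0921]
tool_rot: [-90.1, 0.0, -64.1]
contact_force: [-0.8, 0.7, 0.8]
grip_width: 0.0397
14.12 [ 0.4968 -0.0699  0.0921] [-9.014e+01  5.000e-02 -6.408e+01] F [-0.81  0.72  0.75] M [ 0.01 -0.01 -0.01] w 0.0397 board [-59.9   0.7] j [-14.  31.  22. 127. -27.  26.  55.]
d mm [ 0.1 52.1  0.9] a [ 0.14 -0.08 -0.05]
```

```bash
python3 -m creep '[{"ax":0,"ay":0,"az":0,"dx":0,"dy":20,"dz":0.5,"fingers":40},{"ax":0,"ay":0,"az":0,"dx":0,"dy":40,"dz":0.5,"fingers":40},{"ax":0,"ay":0,"az":0,"dx":0,"dy":52,"dz":0.5,"fingers":40},{"ax":0,"ay":0,"az":0,"dx":0,"dy":52,"dz":0.5,"fingers":40}]'
python3 -m creep '[{"ax":0,"ay":0,"az":0,"dx":0,"dy":0,"dz":0,"fingers":25},{"ax":0,"ay":0,"az":0,"dx":0,"dy":0,"dz":0,"fingers":18},{"ax":0,"ay":0,"az":0,"dx":0,"dy":0,"dz":0,"fingers":5},{"ax":0,"ay":0,"az":0,"dx":0,"dy":0,"dz":0,"fingers":5},{"ax":0,"ay":0,"az":0,"dx":0,"dy":0,"dz":0,"fingers":5},{"ax":0,"ay":0,"az":0,"dx":0,"dy":0,"dz":0,"fingers":5}]' 90; python3 -c "
from go import *
st()"
```

```text
clock: 14.45
ee_pos: [0.4979, -0.069, 0.0402]
tool_rot: [-90.0, 0.0, -64.0]
contact_force: [0.9, -0.2, -0.6]
grip_width: 0.04
clock: 14.95
ee_pos: [0.498, -0.0696, 0.0423]
tool_rot: [-89.9, -0.1, -64.0]
contact_force: [-4.2, -0.3, 9.3]
grip_width: 0.0103
14.95 [ 0.498  -0.0696  0.0423] [-8.993e+01 -5.000e-02 -6.399e+01] F [-4.18 -0.33  9.26] M [-0.43  0.8   0.23] w 0.0103 board [-58.7   0.9] j [ -9.  36.  16. 129. -31.  19.  59.]
```

```bash
python3 -m creep '[{"ax":0,"ay":5,"az":0,"dx":0,"dy":-0.7,"dz":0,"fingers":5},{"ax":0,"ay":10,"az":0,"dx":0,"dy":-0.7,"dz":0,"fingers":5},{"ax":0,"ay":15,"az":0,"dx":0,"dy":-0.7,"dz":0,"fingers":5},{"ax":0,"ay":20,"az":0,"dx":0,"dy":-0.7,"dz":0,"fingers":5},{"ax":0,"ay":20,"az":0,"dx":0,"dy":-0.7,"dz":0,"fingers":5}]' 90; python3 -c "
from go import *
st()"; python3 -m creep '[{"ax":0,"ay":4,"az":0,"dx":0,"dy":0,"dz":0,"fingers":5},{"ax":0,"ay":8,"az":0,"dx":0,"dy":0,"dz":0,"fingers":5},{"ax":0,"ay":8,"az":0,"dx":0,"dy":0,"dz":0,"fingers":5}]'; python3 -c "
from go import *
st()"
```

```text
clock: 15.37
ee_pos: [0.4978, -0.0696, 0.0424]
tool_rot: [-90.0, -0.0, -84.2]
contact_force: [-3.5, -2.5, 5.5]
grip_width: 0.0105
15.37 [ 0.4978 -0.0696  0.0424] [-8.995e+01 -5.000e-02 -8.419e+01] F [-3.47 -2.48  5.54] M [-0.65  0.67  0.18] w 0.0105 board [-58.8   0.9] j [-13.  37.  21. 129. -38.  20.  47.]
clock: 15.62
ee_pos: [0.4978, -0.0696, 0.0423]
tool_rot: [-89.9, -0.0, -92.0]
contact_force: [-3.2, -2.6, 7.1]
grip_width: 0.01
15.62 [ 0.4978 -0.0696  0.0423] [-8.995e+01 -2.000e-02 -9.204e+01] F [-3.24 -2.61  7.12] M [-0.63  0.68  0.27] w 0.01 board [-58.8   0.9] j [-14.  37.  23. 129. -41.  21.  42.]
```

Release, lift and look at the bar again.

```bash
python3 -m creep '[{"ax":0,"ay":0,"az":0,"dx":0,"dy":0,"dz":0,"fingers":20},{"ax":0,"ay":0,"az":0,"dx":0,"dy":0,"dz":0,"fingers":40},{"ax":0,"ay":0,"az":0,"dx":0,"dy":0,"dz":0,"fingers":40},{"ax":0,"ay":0,"az":0,"dx":0,"dy":0,"dz":0,"fingers":40}]'; python3 -m creep '[{"ax":0,"ay":0,"az":0,"dx":0,"dy":-30,"dz":0,"fingers":40},{"ax":0,"ay":0,"az":0,"dx":0,"dy":-60,"dz":0,"fingers":40},{"ax":0,"ay":0,"az":0,"dx":0,"dy":-100,"dz":0,"fingers":40},{"ax":0,"ay":0,"az":0,"dx":0,"dy":-140,"dz":0,"fingers":40},{"ax":0,"ay":0,"az":0,"dx":0,"dy":-180,"dz":0,"fingers":40},{"ax":0,"ay":0,"az":0,"dx":0,"dy":-180,"dz":0,"fingers":40}]';python3 - <<'E'
from go import *
st()
p=env.get_image("scene")
im=p["image"][200:235,218:253,::-1]
A=cv2.resize(im,None,fx=16,fy=16,interpolation=cv2.INTER_CUBIC); A=cv2.convertScaleAbs(A,alpha=1.8,beta=0)
cv2.imwrite("pics/s10.png",A)
crop(p,190,160,330,265,5.7,"pics/s11.png")
E
```

```text
clock: 15.95
ee_pos: [0.4985, -0.0688, 0.0416]
tool_rot: [-89.9, 0.0, -91.9]
contact_force: [0.7, 0.2, 0.8]
grip_width: 0.04
clock: 16.45
ee_pos: [0.5009, -0.0702, 0.2274]
tool_rot: [-89.5, 0.0, -92.0]
contact_force: [1.2, -1.6, 0.0]
grip_width: 0.0398
16.45 [ 0.5009 -0.0702  0.2274] [-8.949e+01  4.000e-02 -9.199e+01] F [ 1.18 -1.58  0.03] M [-0.02 -0.11 -0.04] w 0.0398 board [-55.9  -0.4] j [-31.  22.  45. 121. -23.  45.  26.]
```

View pics/s10.png

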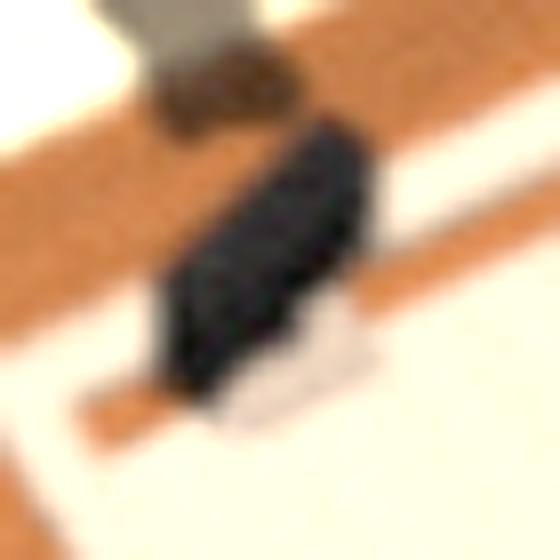

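View pics/s11.png

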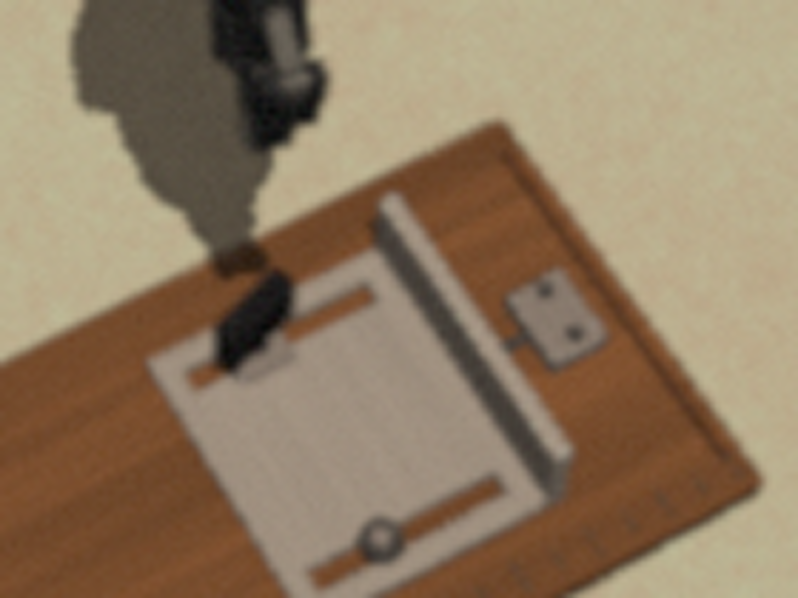

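The bar looks exactly as before the second turn, so either it slips in the pads or it springs back on release. I'll repeat with a picture at each stage to find out which.

```bash
cat > snap.py <<'E'
import sys
from go import *
s=st()
p=env.get_image("scene"); im=p["image"][195:235,213:258,::-1]
A=cv2.resize(im,None,fx=12,fy=12,interpolation=cv2.INTER_CUBIC); cv2.imwrite(f"pics/{sys.argv[1]}.png",cv2.convertScaleAbs(A,alpha=2.2,beta=0))
E
python3 -m creep '[{"ax":0,"ay":-7,"az":0,"dx":0,"dy":40,"dz":0,"fingers":40},{"ax":0,"ay":-14,"az":0,"dx":0,"dy":70,"dz":0,"fingers":40},{"ax":0,"ay":-21,"az":0,"dx":0,"dy":100,"dz":0,"fingers":40},{"ax":0,"ay":-28,"az":0,"dx":0,"dy":130,"dz":0,"fingers":40},{"ax":0,"ay":-30,"az":0,"dx":0,"dy":130,"dz":0,"fingers":40},{"ax":0,"ay":-30,"az":0,"dx":0,"dy":130,"dz":0,"fingers":40},{"ax":0,"ay":-30,"az":0,"dx":0,"dy":130,"dz":0,"fingers":40}]';python3 -c "
from go import *
st();rel([.4978,-.0696,.040],-62)"
```

```text
clock: 17.08
ee_pos: [0.498, -0.0697, 0.092]
tool_rot: [-90.0, -0.0, -62.2]
contact_force: [-0.0, -0.6, 0.9]
grip_width: 0.0398
17.08 [ 0.498  -0.0697  0.092 ] [-90.    -0.   -62.24] F [-0.   -0.64  0.92] M [ 0.02 -0.02  0.  ] w 0.0398 board [-58.7   0.7] j [-15.  32.  23. 127. -28.  26.  59.]
d mm [-0.2 52.  -0.1] a [ 0.   -0.24  0.  ]
```

```bash
python3 -m creep '[{"ax":0,"ay":0,"az":0,"dx":0,"dy":20,"dz":0,"fingers":40},{"ax":0,"ay":0,"az":0,"dx":0,"dy":40,"dz":0,"fingers":40},{"ax":0,"ay":0,"az":0,"dx":0,"dy":51,"dz":0,"fingers":40},{"ax":0,"ay":0,"az":0,"dx":0,"dy":51,"dz":0,"fingers":40}]' >/dev/null
python3 -m creep '[{"ax":0,"ay":0,"az":0,"dx":0,"dy":0,"dz":0,"fingers":25},{"ax":0,"ay":0,"az":0,"dx":0,"dy":0,"dz":0,"fingers":18},{"ax":0,"ay":0,"az":0,"dx":0,"dy":0,"dz":0,"fingers":5},{"ax":0,"ay":0,"az":0,"dx":0,"dy":0,"dz":0,"fingers":5},{"ax":0,"ay":0,"az":0,"dx":0,"dy":0,"dz":0,"fingers":5},{"ax":0,"ay":0,"az":0,"dx":0,"dy":0,"dz":0,"fingers":5}]' 60 >/dev/null; python3 snap.py k1; python3 -m creep '[{"ax":0,"ay":5,"az":0,"dx":0,"dy":-0.7,"dz":0,"fingers":5},{"ax":0,"ay":10,"az":0,"dx":0,"dy":-0.7,"dz":0,"fingers":5},{"ax":0,"ay":15,"az":0,"dx":0,"dy":-0.7,"dz":0,"fingers":5},{"ax":0,"ay":20,"az":0,"dx":0,"dy":-0.7,"dz":0,"fingers":5},{"ax":0,"ay":25,"az":0,"dx":0,"dy":-0.7,"dz":0,"fingers":5},{"ax":0,"ay":25,"az":0,"dx":0,"dy":-0.7,"dz":0,"fingers":5}]' >/dev/null; python3 snap.py k2
python3 -c "
import cv2,numpy as np
cv2.imwrite('pics/k12.png',cv2.resize(np.hstack([cv2.imread(f'pics/k{i}.png') for i in (1,2)]),(800,355)))"
```

```text
17.92 [ 0.4979 -0.0696  0.0419] [-8.994e+01 -5.000e-02 -6.202e+01] F [-3.14 -2.03  9.54] M [-0.4   0.69  0.22] w 0.0113 board [-58.7   0.9] j [-10.  36.  17. 129. -33.  19.  63.]
18.47 [ 0.4979 -0.0696  0.042 ] [-8.995e+01 -5.000e-02 -8.721e+01] F [-2.61 -3.    4.27] M [-0.61  0.71  0.2 ] w 0.0116 board [-58.8   0.9] j [-14.  37.  23. 129. -42.  21.  48.]
```

View pics/k12.png

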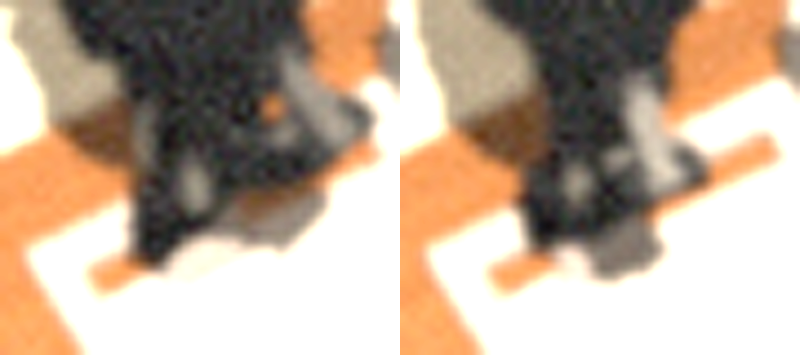

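```bash
python3 -m creep '[{"ax":0,"ay":0,"az":0,"dx":0,"dy":0,"dz":0,"fingers":15},{"ax":0,"ay":0,"az":0,"dx":0,"dy":0,"dz":0,"fingers":17}]' >/dev/null; python3 snap.py k3;  python3 -m creep '[{"ax":0,"ay":0,"az":0,"dx":0,"dy":0,"dz":0,"fingers":40},{"ax":0,"ay":0,"az":0,"dx":0,"dy":0,"dz":0,"fingers":40}]' >/dev/null; python3 snap.py k4
python3 -c "
import cv2,numpy as np
cv2.imwrite('pics/k34.png',cv2.resize(np.hstack([cv2.imread(f'pics/k{i}.png') for i in (3,4)]),(800,355)))"
```

```text
18.68 [ 0.4979 -0.0692  0.0415] [-89.97  -0.   -86.89] F [-2.98 -3.47  2.57] M [-0.6   0.55  0.04] w 0.0173 board [-58.6   1.2] j [-14.  37.  23. 129. -42.  21.  48.]
18.9 [ 0.4985 -0.0686  0.0411] [-8.995e+01  4.000e-02 -8.694e+01] F [-0.02  0.54  0.46] M [-0.01 -0.04  0.01] w 0.0395 board [-57.9   1.7] j [-14.  37.  23. 129. -42.  21.  48.]
```

View pics/k34.png

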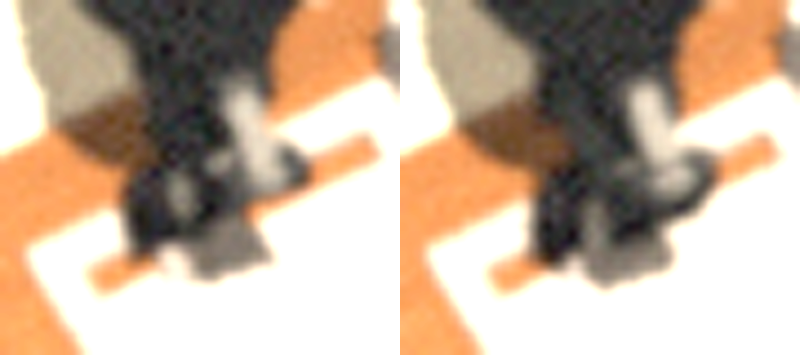

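```bash
python3 -m creep '[{"ax":0,"ay":0,"az":0,"dx":0,"dy":-30,"dz":0,"fingers":40},{"ax":0,"ay":0,"az":0,"dx":0,"dy":-60,"dz":0,"fingers":40},{"ax":0,"ay":0,"az":0,"dx":0,"dy":-100,"dz":0,"fingers":40},{"ax":0,"ay":0,"az":0,"dx":0,"dy":-140,"dz":0,"fingers":40},{"ax":0,"ay":0,"az":0,"dx":-40,"dy":-160,"dz":0,"fingers":40},{"ax":0,"ay":0,"az":0,"dx":-80,"dy":-160,"dz":0,"fingers":40},{"ax":0,"ay":0,"az":0,"dx":-120,"dy":-160,"dz":0,"fingers":40},{"ax":0,"ay":0,"az":0,"dx":-160,"dy":-160,"dz":0,"fingers":40},{"ax":0,"ay":0,"az":0,"dx":-200,"dy":-160,"dz":0,"fingers":40},{"ax":0,"ay":0,"az":0,"dx":-240,"dy":-160,"dz":0,"fingers":40},{"ax":0,"ay":0,"az":0,"dx":-280,"dy":-160,"dz":0,"fingers":40},{"ax":0,"ay":0,"az":0,"dx":-320,"dy":-160,"dz":0,"fingers":40},{"ax":0,"ay":0,"az":0,"dx":-350,"dy":-160,"dz":0,"fingers":40},{"ax":0,"ay":0,"az":0,"dx":-350,"dy":-160,"dz":0,"fingers":40}]'
python3 - <<'E'
from go import *
import pickle
q={n:env.get_image(n) for n in ("scene","top")}; pickle.dump(q,open("p1.pkl","wb"))
crop(q["top"],205,120,335,220,6,"pics/t9.png")
crop(q["scene"],160,150,330,290,4.6,"pics/s12.png")
def c2(p,u0,v0,u1,v1): return cv2.convertScaleAbs(cv2.resize(p["image"][v0:v1,u0:u1,::-1],(390,390),interpolation=cv2.INTER_CUBIC),alpha=2)
cv2.imwrite("pics/kn.png",np.hstack([c2(q["top"],256,170,286,200),c2(q["scene"],220,199,250,229)]))
st()
E
```

```text
clock: 20.12
ee_pos: [0.4782, 0.2884, 0.2001]
tool_rot: [-90.0, 0.1, -86.4]
contact_force: [-0.3, 0.4, 0.3]
grip_width: 0.0399
20.22 [0.479  0.2819 0.2006] [-9.002e+01 -2.000e-02 -8.678e+01] F [-0.19 -1.67 -0.21] M [-0.08 -0.01  0.02] w 0.0402 board [ -7.6 349.2] j [-67.  29.  45. 116. -29.  46.  -2.]
```

View pics/kn.png

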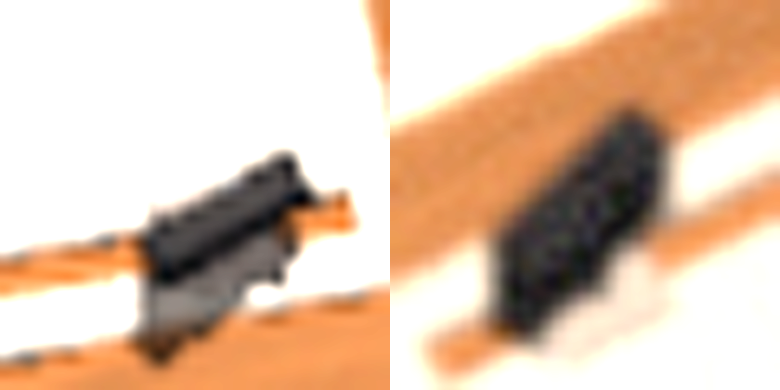

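View pics/t9.png

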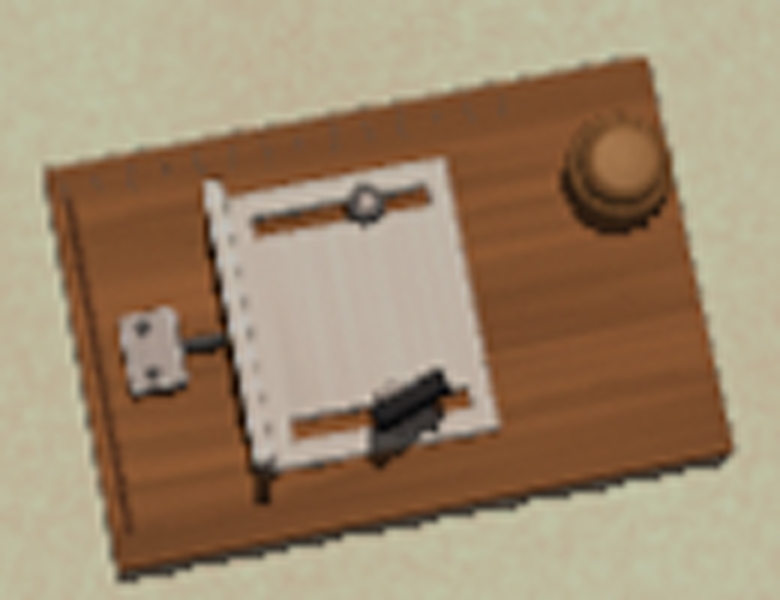

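From above, the bar lies 16–17° short of the slot direction, so the knob is at about 1.28 rad. It turned with the tool to 1.66 and beyond, then came back on release. That's only at the edge of firm, so I'll turn once more to a moderate angle and release gently.

```bash
python3 -c "
from go import *
for u,v in((205,182),(255,468)): print(L(ray(ps['top'],T(u,v),.07)))
rel([.4982,-.0692,.15],-64)"; python3 -m creep '[{"ax":0,"ay":-6,"az":0,"dx":40,"dy":0,"dz":0,"fingers":30},{"ax":0,"ay":-12,"az":0,"dx":80,"dy":0,"dz":0,"fingers":30},{"ax":0,"ay":-18,"az":0,"dx":120,"dy":0,"dz":0,"fingers":30},{"ax":0,"ay":-23,"az":0,"dx":160,"dy":0,"dz":0,"fingers":30},{"ax":0,"ay":-23,"az":0,"dx":200,"dy":0,"dz":0,"fingers":30},{"ax":0,"ay":-23,"az":0,"dx":240,"dy":0,"dz":0,"fingers":30},{"ax":0,"ay":-23,"az":0,"dx":280,"dy":0,"dz":0,"fingers":30},{"ax":0,"ay":-23,"az":0,"dx":320,"dy":0,"dz":0,"fingers":30},{"ax":0,"ay":-23,"az":0,"dx":350,"dy":0,"dz":0,"fingers":30},{"ax":0,"ay":-23,"az":0,"dx":350,"dy":50,"dz":0,"fingers":30},{"ax":0,"ay":-23,"az":0,"dx":350,"dy":90,"dz":0,"fingers":30},{"ax":0,"ay":-23,"az":0,"dx":350,"dy":110,"dz":0,"fingers":30},{"ax":0,"ay":-23,"az":0,"dx":350,"dy":110,"dz":0,"fingers":30},{"ax":0,"ay":-23,"az":0,"dx":350,"dy":110,"dz":0,"fingers":30}]'; python3 -c "
from go import *
st();rel([.4979,-.0695,.040],-62)"
```

```text
[80.7 89.2]
[-81.9  91.6]
d mm [351.7  50.7  -0.5] a [ 2.000e-02 -2.278e+01  2.000e-02]
clock: 21.38
ee_pos: [0.4967, -0.0707, 0.0908]
tool_rot: [-90.1, 0.1, -64.1]
contact_force: [-0.8, -0.9, 0.1]
grip_width: 0.03
21.38 [ 0.4967 -0.0707  0.0908] [-9.014e+01  5.000e-02 -6.414e+01] F [-0.78 -0.88  0.14] M [-0.   -0.06  0.02] w 0.03 board [-60.1   0. ] j [-17.  32.  27. 128. -32.  27.  62.]
d mm [-0.4 50.8  1.7] a [ 0.14 -2.14 -0.06]
```

```bash
python3 -m creep '[{"ax":0,"ay":0,"az":0,"dx":0,"dy":20,"dz":0,"fingers":30},{"ax":0,"ay":0,"az":0,"dx":0,"dy":40,"dz":0,"fingers":30},{"ax":0,"ay":0,"az":0,"dx":0,"dy":50,"dz":0.3,"fingers":30},{"ax":0,"ay":0,"az":0,"dx":0,"dy":50,"dz":0.3,"fingers":30}]' >/dev/null
python3 -m creep '[{"ax":0,"ay":0,"az":0,"dx":0,"dy":0,"dz":0,"fingers":22},{"ax":0,"ay":0,"az":0,"dx":0,"dy":0,"dz":0,"fingers":17},{"ax":0,"ay":0,"az":0,"dx":0,"dy":0,"dz":0,"fingers":10},{"ax":0,"ay":0,"az":0,"dx":0,"dy":0,"dz":0,"fingers":8},{"ax":0,"ay":0,"az":0,"dx":0,"dy":0,"dz":0,"fingers":8}]' 40 >/dev/null; python3 -c "
from go import *
st()"; python3 -m creep '[{"ax":0,"ay":3,"az":0,"dx":0,"dy":-0.7,"dz":0,"fingers":8},{"ax":0,"ay":6,"az":0,"dx":0,"dy":-0.7,"dz":0,"fingers":8},{"ax":0,"ay":9,"az":0,"dx":0,"dy":-0.7,"dz":0,"fingers":8},{"ax":0,"ay":9,"az":0,"dx":0,"dy":-0.7,"dz":0,"fingers":8},{"ax":0,"ay":9,"az":0,"dx":0,"dy":-0.7,"dz":0,"fingers":8}]' >/dev/null; python3 -c "
from go import *
st()"
```

```text
22.13 [ 0.498  -0.0696  0.0425] [-8.996e+01 -5.000e-02 -6.398e+01] F [-3.07 -1.66  6.83] M [-0.57  0.76  0.29] w 0.0124 board [-58.6   0.8] j [-12.  37.  20. 129. -37.  20.  65.]
22.55 [ 0.4979 -0.0696  0.0425] [-8.999e+01 -5.000e-02 -7.290e+01] F [-3.15 -4.7   5.19] M [-0.93  0.79  0.24] w 0.0124 board [-58.7   0.9] j [-14.  37.  22. 129. -40.  21.  60.]
```

```bash
python3 -m creep '[{"ax":0,"ay":0,"az":0,"dx":0.7,"dy":0,"dz":-0.9,"fingers":8},{"ax":0,"ay":0,"az":0,"dx":0.7,"dy":0,"dz":-0.9,"fingers":8},{"ax":0,"ay":0,"az":0,"dx":0.7,"dy":0,"dz":-0.9,"fingers":8}]' 20 >/dev/null; python3 snap.py k5;  python3 -m creep '[{"ax":0,"ay":0,"az":0,"dx":0,"dy":0,"dz":0,"fingers":13},{"ax":0,"ay":0,"az":0,"dx":0,"dy":0,"dz":0,"fingers":13.5},{"ax":0,"ay":0,"az":0,"dx":0,"dy":0,"dz":0,"fingers":14},{"ax":0,"ay":0,"az":0,"dx":0,"dy":0,"dz":0,"fingers":14.5}]' >/dev/null; python3 snap.py k6
python3 -m creep '[{"ax":0,"ay":0,"az":0,"dx":0,"dy":0,"dz":0,"fingers":16},{"ax":0,"ay":0,"az":0,"dx":0,"dy":0,"dz":0,"fingers":18},{"ax":0,"ay":0,"az":0,"dx":0,"dy":0,"dz":0,"fingers":30},{"ax":0,"ay":0,"az":0,"dx":0,"dy":0,"dz":0,"fingers":36},{"ax":0,"ay":0,"az":0,"dx":0,"dy":0,"dz":0,"fingers":36}]' >/dev/null; python3 snap.py k7
python3 -c "
import cv2,numpy as np
cv2.imwrite('pics/k567.png',cv2.resize(np.hstack([cv2.imread(f'pics/k{i}.png') for i in (5,6,7)]),(798,236)))"
```

```text
22.8 [ 0.4979 -0.0697  0.0424] [-8.993e+01  1.000e-02 -7.287e+01] F [-2.1   0.59  6.95] M [-0.12  0.46  0.22] w 0.0124 board [-58.7   0.8] j [-14.  37.  22. 129. -40.  21.  60.]
23.18 [ 0.4979 -0.0696  0.0422] [-8.994e+01  2.000e-02 -7.293e+01] F [-1.32 -0.86  6.01] M [-0.06  0.3   0.04] w 0.0145 board [-58.8   0.8] j [-14.  37.  22. 129. -40.  21.  60.]
23.65 [ 0.4976 -0.0699  0.0416] [-90.    -0.   -72.98] F [ 0.83  0.23 -0.43] M [ 0.   -0.03  0.02] w 0.036 board [-59.1   0.6] j [-14.  37.  22. 129. -40.  21.  60.]
```

View pics/k567.png

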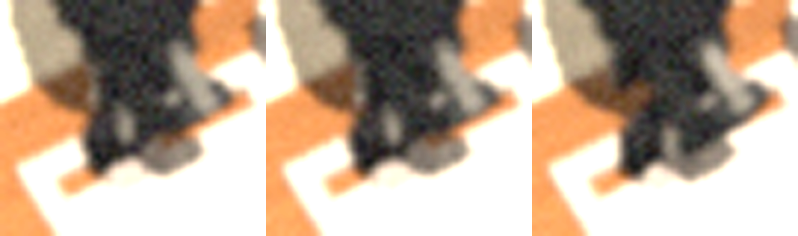

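```bash
python3 -m creep '[{"ax":0,"ay":0,"az":0,"dx":0,"dy":-20,"dz":0,"fingers":40},{"ax":0,"ay":0,"az":0,"dx":0,"dy":-60,"dz":0,"fingers":40},{"ax":0,"ay":0,"az":0,"dx":0,"dy":-100,"dz":0,"fingers":40},{"ax":0,"ay":0,"az":0,"dx":0,"dy":-140,"dz":0,"fingers":40},{"ax":0,"ay":0,"az":0,"dx":-40,"dy":-160,"dz":0,"fingers":40},{"ax":0,"ay":0,"az":0,"dx":-80,"dy":-160,"dz":0,"fingers":40},{"ax":0,"ay":0,"az":0,"dx":-120,"dy":-160,"dz":0,"fingers":40},{"ax":0,"ay":0,"az":0,"dx":-160,"dy":-160,"dz":0,"fingers":40},{"ax":0,"ay":0,"az":0,"dx":-200,"dy":-160,"dz":0,"fingers":40},{"ax":0,"ay":0,"az":0,"dx":-240,"dy":-160,"dz":0,"fingers":40},{"ax":0,"ay":0,"az":0,"dx":-280,"dy":-160,"dz":0,"fingers":40},{"ax":0,"ay":0,"az":0,"dx":-320,"dy":-160,"dz":0,"fingers":40},{"ax":0,"ay":0,"az":0,"dx":-350,"dy":-160,"dz":0,"fingers":40},{"ax":0,"ay":0,"az":0,"dx":-350,"dy":-160,"dz":0,"fingers":40}]'
cat > kn.py <<'E'
import sys
from go import *
q={n:env.get_image(n) for n in ("scene","top")}
crop(q["top"],205,120,335,220,6,f"pics/t_{sys.argv[1]}.png")
def c2(p,u0,v0,u1,v1): return cv2.convertScaleAbs(cv2.resize(p["image"][v0:v1,u0:u1,::-1],(390,390),interpolation=cv2.INTER_CUBIC),alpha=2)
cv2.imwrite(f"pics/kn_{sys.argv[1]}.png",np.hstack([c2(q["top"],256,170,286,200),c2(q["scene"],220,199,250,229)]))
st()
E
python3 kn.py a
```

```text
clock: 24.87
ee_pos: [0.3929, 0.2708, 0.2011]
tool_rot: [-90.0, 0.1, -72.5]
contact_force: [0.8, 0.1, -0.0]
grip_width: 0.04
24.97 [0.3945 0.2656 0.2014] [-9.002e+01 -4.000e-02 -7.281e+01] F [ 0.12 -1.82 -0.22] M [-0.04 -0.    0.  ] w 0.0402 board [-93.6 349.9] j [-74.  23.  45. 126. -25.  41.   6.]
```

View pics/kn_a.png

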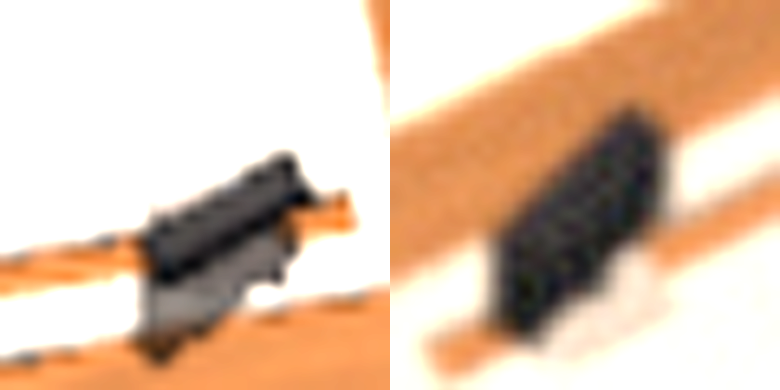

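Run:
```python
from go import *
p=env.get_image("top")
for A,B in (((145,230),(283,153)),((160,275),(312,200))):
    w=[ray(p,(256+x/13-.5,170+y/13-.5),.0705) for x,y in(A,B)]; d=w[1]-w[0]
    yaw=np.arctan2(d[1],d[0]); print(np.degrees(yaw), np.linalg.norm(d), "q",b[2]-yaw)
st()
```

```text
-60.11102434039092 0.040221322091775 q 1.248800198112109
-63.05086390956674 0.04305736912380857 q 1.3001100780746389
25.02 [0.3949 0.2643 0.2016] [-9.001e+01 -3.000e-02 -7.295e+01] F [-0.77 -0.14 -0.45] M [ 0.02 -0.04 -0.01] w 0.04 board [-93.4 348.6] j [-74.  23.  46. 126. -25.  41.   6.]
```

View pics/t_a.png

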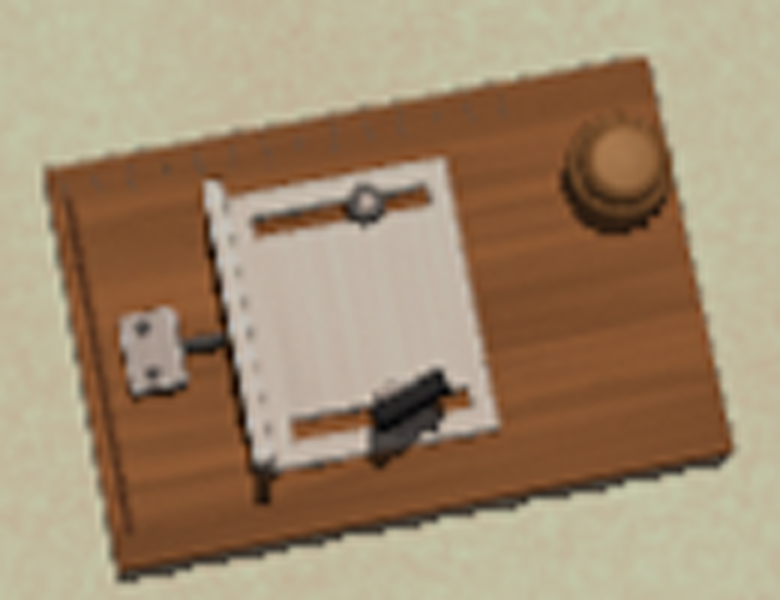

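Run:
```python
from go import *
p=ps["scene"]
def pred(q):
    a=b[2]-q; c=np.array([.4978,-.0696]); e=np.array([np.cos(a),np.sin(a)]);f=np.array([-e[1],e[0]])
    P=[[*(c+sx*.023*e+sy*.007*f),z] for sx in(-1,1) for sy in(-1,1) for z in(.0365,.0705)]
    return cv2.convexHull((((proj(p,np.array(P))+.5-[213,195])*12)).astype(np.int32)[:,None])
ims=[]
for k,q in (("k1",1.28),("k2",1.28),("k2",1.7),("k4",1.28)):
    A=cv2.imread(f"pics/{k}.png"); A=cv2.convertScaleAbs(A,alpha=1.8,beta=0); cv2.polylines(A,[pred(q)],True,(0,0,255),1); ims.append(cv2.resize(A[80:420,100:440],(390,390)))
cv2.imwrite("pics/ov.png",cv2.resize(np.vstack([np.hstack(ims[:2]),np.hstack(ims[2:])]),(600,600)))
```

```text
(no output)
```

View pics/ov.png

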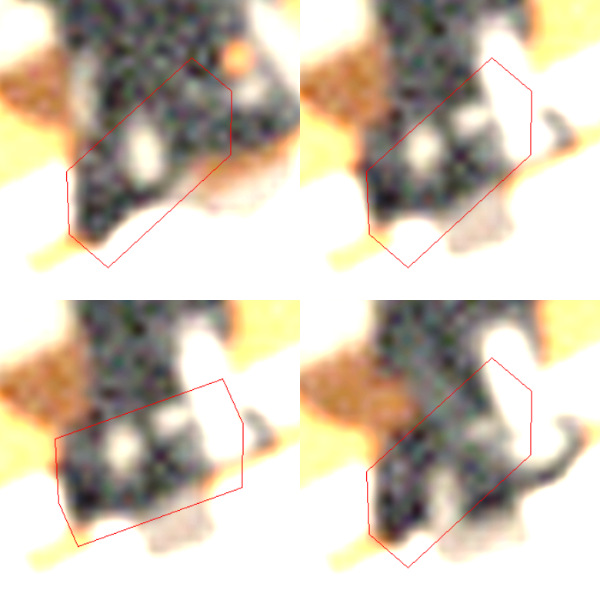

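In the overlay, the bar matches the 1.7 outline while gripped and goes back to about 1.28 once open. So it is the clamp's own spring-back, not slip: every release (from 1.47, 1.66, 1.7 and 1.8) ends at the same rest angle. The fence is unmoved on the tip and the robot touches nothing, so I'm handing in.

Run:
```python
from cell import env
print(env.job_done()); print(env.read_state()["clock"])
```

```text
the job is handed in; nothing more can be done
None
the job is handed in; nothing more can be done
```

The fence is against the stop's sprung tip and clamped there, but the knob rests right at the edge of "firm", at about 1.28 rad against the stated 1.3. I handed the job in at about 25 s, with the arm well clear and touching nothing.

- **Fence:** I pinched the wall of the small fence on the board and slid it about 48 mm. Friction was about 4.3 N. Past the tip, the force climbed to about 10.5 N at roughly 4.5 N per mm, so the tip was pressed in about 1.5 mm. After I let go and during tightening, the pictures showed no movement. The last top view put the wall 48–49 mm from its start, still against the screw.
- **Knob:** I turned it clockwise four times, to about 1.66, 1.8, 1.7 and 1.47 rad. Resistance rose to about 0.26 N m.
- **Check that disagreed:** after each release the bar came back to the same angle, between 1.25 and 1.30 rad. An outline overlaid on the pictures suggests it turned with the gripper and sprang back, rather than slipping in the pads. That doesn't fit the note that the knob stays where it is left. It did stay put at that angle between looks.
- **Not tested:** I did not pull on the fence to check how hard it is clamped.
- **Other things:** I touched none of the bread, the cup, the knife or the rest. I did not take a last full-scene picture to compare.

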